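# Run the go-gauge round the bent rod

## Robot

A 6-joint arm with a two-finger parallel gripper is mounted at the origin on the work surface; the furniture and walls round the work are solid. World frame = base frame: x ahead of the robot, y to its left, z up, the work surface at z = 0. Lengths are in m, angles in degrees, forces in N, time in s.
With the tool pointing down it reaches from about 0.375 to 0.9 m from the base axis. Payload 3.1 kg.
Tool frame: the origin (TCP) lies where the fingers leave the gripper's body, on its centre line; the fingertips stand 70 mm ahead of it and the grasp point (between the pads) lies 51 mm ahead of it; y points along the fingers, z is the direction in which the jaws open and shut, and the axes are right-handed (so a half turn about y gives the same grasp; the last joint's range is limited). The gripper opens to 87 mm and grips with 3 to 60 N. Pads are 19 mm wide; open, the fingers measure 117 mm over their backs; the gripper's body (75 mm by 190 mm) begins 51 mm behind the grasp point.
Start: joints at [60.075, 30.224, 82.088, -0, 67.689, -10.227], TCP at [0.211, 0.588, 0.292] pointing down, gripper open.
Joint ranges: [-176.69, 176.69], [-43.24, 126.21], [12.49, 139.97], [-82, 262], [0, 151.66], [-163.58, 163.58]. Speed limits (degrees/s): [159.86, 159.86, 180, 180, 180, 180].

## Interface

Orientations are given as a 3x3 rotation matrix whose columns are the frame's x, y, z axes.
In Python, from rig import bot gives the robot as it stands.
- The arm moves only by the shell command python3 -m pendant 'ROWS'. ROWS is JSON, a list of rows, each a list of 3 entries, a list of its own where there are three numbers: the shift along the tool's x, y, z in cm, then the turn, a rotation vector about the tool's x, y, z in rad, then the closure, from 0 (fully open) to 1 (shut). In form: [[[dx, dy, dz], [ax, ay, az], jaw], ...]. A call has 1 to 20 rows; each row shifts and turns the commanded pose from where the row before left it, along the tool's axes as they then stand; what a row does not reach is not made up. A row lasts 1/12 s, in which the tool goes at most 41.7 mm and 7.16 degrees, less where a joint would pass 70% of its speed; a pose out of reach is approached as far as the arm can. A call with a gripper value outside its range is refused whole. The fingers move at their own pace and stop on an object; the grip force is fixed at half the most. Time passes only in rows, so rows that do not move let the fingers close. It gives the time, the measured TCP pose, the force and the opening at its end, in the units of the state.
- bot.read_state(): the state, without advancing time (a new reading comes with each control period).
- bot.capture(name): name is "scene" or "top" or "wrist"; returns a dict with "img" (480x640x3 uint8, red, green, blue), "fx", "fy", "cx", "cy" (pixels), "R" (3x3) and "t" (3): a world point X has camera coordinates R X + t. Camera axes: x right, y down, z forward; pixel columns grow to the right and rows downward; lengths in m; the calibration is good to about 2 mm. The wrist camera is an equidistant fisheye: a pixel r from the principal point sees the ray r / f radians off the axis. A picture is of the moment at which its call begins. There is no depth.
- bot.hand_in(): hands the job in, once; it reports no verdict.
The state is a dict: "time_s": time; "joint_positions": joint angles; "qvel": joint speeds; "tau": joint torques, N m; "position": TCP position; "tcp_rot": TCP orientation; "force": force on the tool from outside, world axes, zero at the start; "moment": the same for the moment, N m; "opening": opening from 0.0 (shut) to 1.0 (fully open).
Only numpy, scipy, OpenCV 4.12 (cv2) and the standard library are available. Lean on these libraries where they do the work, as an engineer would, in place of code of your own. Each camera call takes 0.05 s, during which the arm holds its last target.

## Task

Check the bent steel rod on the inspection stand: take the brass go-gauge block, thread its bore onto the free end of the rod, and run it right round the bend, turning it as you go, until it is fully up against the red shoulder; then let go and leave it there. A gauge is never forced: feel your way and keep the push between block and rod gentle, well below 15 N. Do not disturb the wooden-handled stamp.

Things in the scene. Friction and masses are not known exactly. Their poses are not given: they have to be found in the camera images.
- gauge: go-gauge: loose brass block, 26 mm long (x axis, along the bore), 30 mm wide (y, the sides to grip), 44 mm high (z), thin blue bands at top and bottom, 0.1 to 0.2 kg. A straight 15 mm bore with 2 mm chamfered mouths goes right through along x at mid-height; either mouth may go first. Starts standing on the worktop, bore level. Origin: centre of its underside
- gauge_center (a point): centre of the gauge block, on the bore's axis, 22 mm above its underside; axes as those of the block
- stand: fixed inspection stand: dark base plate 85 x 215 x 12 mm, one grey post with a small clamp head (123 mm high in all, 50 mm past rod_home) that carries the bent steel rod, 12 mm thick, axis nominally level 110 mm above the worktop. Origin: at worktop level below the middle of the line from rod_tip to rod_home (166 mm, along the stand's y); the bend bulges to its -x; z up
- rod_tip (a point): nominal centre of the rod's rounded free end, on its axis (steel ends 6 mm farther out); x along the nominal rod, the way the gauge travels; z up. From here: 24 mm straight, a level 70 degree bend of 110 mm centre-line radius, 24 mm straight to rod_home. The real tip lies up to 6 mm before or past this point along x, up to 2 mm aside, at this height, sloping up to 0.12 rad
- rod_mid (a point): half-way round the bend on the NOMINAL axis, 34 mm to the stand's -x of the tip-home line; x along the travel, z up. The rod is not true: its bend is rolled up to 0.2 rad either way about the line from tip to home, and it is clamped up to 6 mm aside (see rod_home), so the real rod lies up to 7 mm higher or lower and 5 mm aside here. No reading shows this: feel or see it
- rod_home (a point): nominal centre of the gauge when it touches the red shoulder; x along the nominal travel, z up. The shoulder is 26 mm in diameter, 8 mm thick, its face 13 mm past this point. The clamp head may be locked, with the whole rod, up to 6 mm to either side along this point's y; no reading shows it. It does not give under gentle forces
- stamp_c (a point): inspection stamp with wooden knob, 26 x 34 x 64 mm, standing loose; leave it alone; the point is at half height
Mind the look-alikes: they are no part of the job. There is more than one size of the gauge; the job needs the smaller.

How it is judged (in metres and radians):
On the way, in this order (a step that is already met when the one before it is completed fails the run):
1. the gauge is threaded onto the straight free end of the rod (x of gauge_center in the frame of rod_tip above 0.008 m and distance between gauge_center and rod_tip below 0.03 m and angle between the x axis of gauge_center and the x axis of rod_tip, either way round below 0.35 rad), for 0.1 s.
2. the gauge passes the middle of the bend, turned along the rod (distance between gauge_center and rod_mid below 0.016 m and angle between the x axis of gauge_center and the x axis of rod_mid, either way round below 0.35 rad), for 0.05 s.
At the end, for the whole second after the job is handed in: the gauge block sits threaded on the rod, its centre within 10 mm of the nominal home point (the rod may be clamped aside) and no more than 3 mm short of touching the red shoulder, its bore within 0.3 rad of the rod's direction there, at rest (x of gauge_center in the frame of rod_home above -0.003 m and distance between gauge_center and rod_home below 0.01 m and angle between the x axis of gauge_center and the x axis of rod_home, either way round below 0.3 rad and linear speed of gauge below 0.01 m/s).
It fails at once if the gauge is forced: more than 15 N between it and the rod or stand (contact force between gauge and stand above 15 N).
It fails at once if the robot knocks the stand with more than 20 N (contact force between any of the fingers, the arm and stand above 20 N).
It fails at once if the stamp is disturbed (moved more than 20 mm) (distance of stamp_c from where it was at the start of the episode above 0.02 m).
It also fails if it takes over 70 s, if anything falls off the work surface, if the arm or the gripper's body presses on something with over 40 N, if the wrist force passes 120 N, or if a joint passes its speed limit or range.

## Working session

There is one attempt and no reset: what is moved stays moved. The work goes in short steps, Python scripts to look and compute and a shell command to move; the robot and the scene stay as the last step left them, time stands still between calls to the robot, and variables do not carry over. Pictures are saved under pics/ and viewed, and the job is handed in when it is done.

```bash
ls; mkdir -p pics; python3 - <<'E'
from rig import bot
import cv2,numpy as np
s=bot.read_state();print(s)
for n in ["scene","top","wrist"]:
    c=bot.capture(n);cv2.imwrite(f"pics/{n}0.png",c["img"][:,:,::-1]);np.savez(f"pics/{n}0.npz",**c)
    print(n,c["fx"],c["fy"],c["cx"],c["cy"],np.round(c["R"],4).tolist(),np.round(c["t"],4))
E
```

```text
pics
{'time_s': 0.0, 'joint_positions': array([ 6.00752605e+01,  3.02802696e+01,  8.21565521e+01,  2.06634346e-04,
        6.76878285e+01, -1.02273004e+01]), 'qvel': array([ 0.09650283, -0.08403771,  0.05466848,  0.01477419, -0.0274837 ,
        0.03613055]), 'tau': array([-1.41882123e-03, -4.40051830e+01, -1.76586503e+01,  6.31136843e-02,
        5.82150940e-02, -1.58931866e-04]), 'position': array([0.21033604, 0.58792836, 0.29125656]), 'tcp_rot': array([[ 9.41484936e-01, -1.08819378e-03,  3.37053306e-01],
       [-3.37054838e-01, -1.88384943e-03,  9.41483132e-01],
       [-3.89558409e-04, -9.99997633e-01, -2.14039684e-03]]), 'force': array([ 0.32259816, -0.59943526,  0.11244908]), 'moment': array([-0.02661208, -0.07102562, -0.0489943 ]), 'opening': 0.9978956100684616}
scene 433.9329375711371 433.9329375711371 323.02945251540706 242.20182293681452 [[0.8732, -0.4868, -0.0219], [-0.2177, -0.3496, -0.9112], [0.4359, 0.8005, -0.4113]] [-0.3974  0.2204  0.6528]
top 438.10043445669737 438.10043445669737 320.96239468748513 245.45946116719088 [[-0.0199, -0.9998, 0.0101], [-0.985, 0.0179, -0.1717], [0.1715, -0.0133, -0.9851]] [0.0365 0.4844 0.8647]
wrist 371.64829954431775 371.64829954431775 317.4303307274972 238.70563917375281 [[0.3371, 0.9415, -0.002], [0.8988, -0.3212, 0.2983], [0.2802, -0.1024, -0.9545]] [-0.6237 -0.0355  0.3922]
```

View pics/scene0.png

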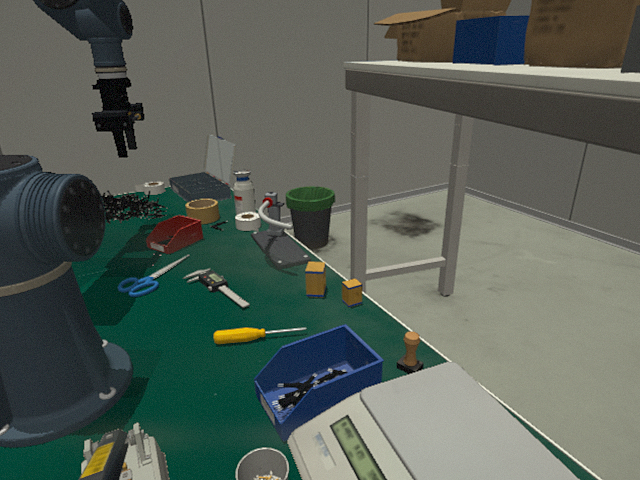

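View pics/top0.png

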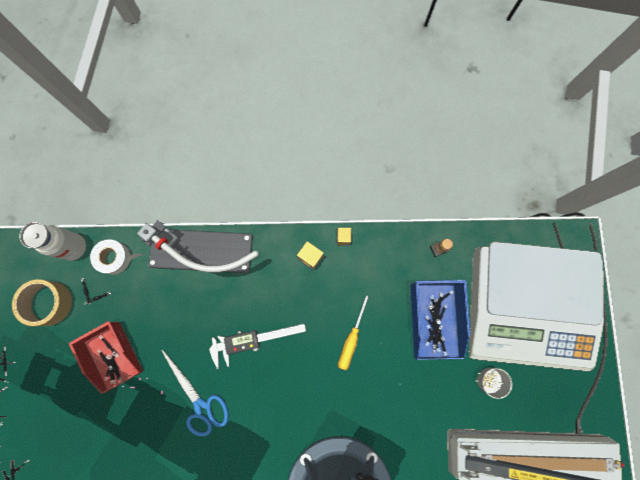

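View pics/wrist0.png

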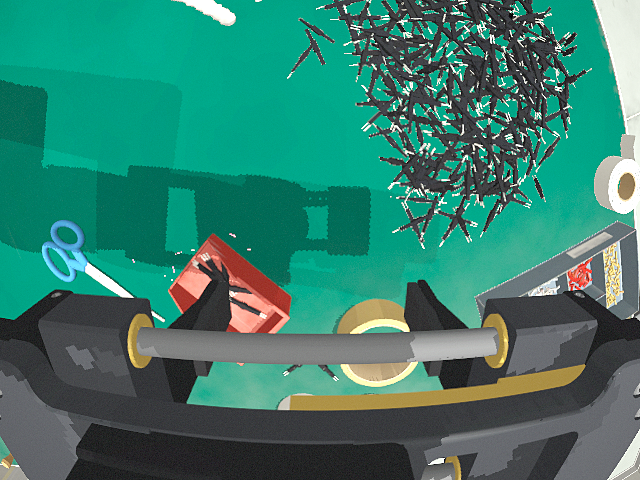

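```bash
python3 - <<'E'
import cv2
t=cv2.imread("pics/top0.png");s=cv2.imread("pics/scene0.png")
a=cv2.resize(t[205:285,130:270],None,fx=5.5,fy=5.5,interpolation=cv2.INTER_CUBIC)
cv2.imwrite("pics/c1.png",a)
cv2.imwrite("pics/c2.png",cv2.resize(t[215:280,285:365],None,fx=8,fy=8,interpolation=cv2.INTER_CUBIC))
cv2.imwrite("pics/c3.png",cv2.resize(s[180:310,240:370],None,fx=4.6,fy=4.6,interpolation=cv2.INTER_CUBIC))
E
```

```text
(no output)
```

View pics/c1.png

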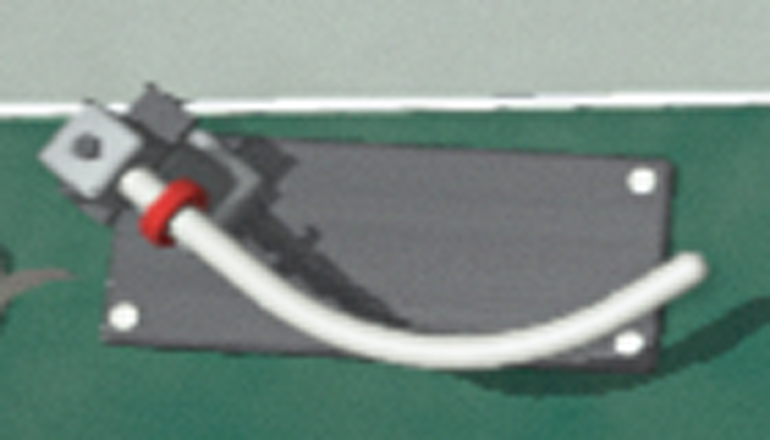

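View pics/c2.png

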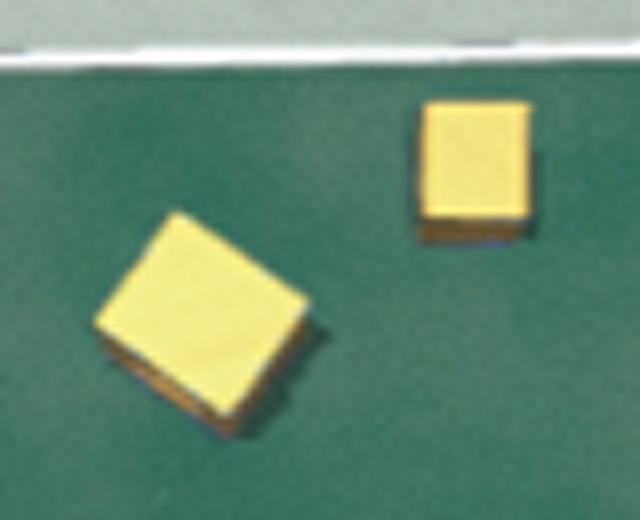

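View pics/c3.png

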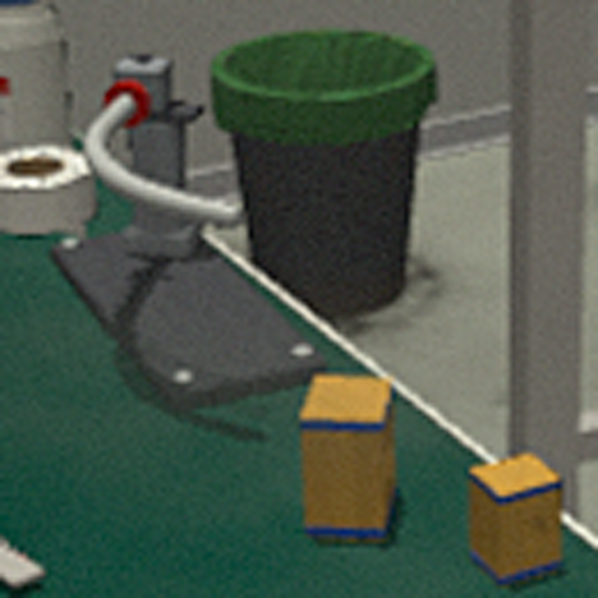

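```bash
cat > h.py <<'E'
import numpy as np,cv2
from rig import bot
def load(n): return dict(np.load(f"pics/{n}.npz"))
def ray(c,u,v,fish=False):
    x=(u-c["cx"])/c["fx"];y=(v-c["cy"])/c["fy"]
    if fish:
        r=np.hypot(x,y);d=np.array([x/r*np.sin(r),y/r*np.sin(r),np.cos(r)])
    else: d=np.array([x,y,1.])
    R=np.array(c["R"]);return -R.T@np.array(c["t"]),R.T@d
def onz(c,u,v,z,fish=False):
    o,d=ray(c,u,v,fish);return o+d*(z-o[2])/d[2]
def proj(c,X):
    p=np.array(c["R"])@X+np.array(c["t"]);return np.array([c["fx"]*p[0]/p[2]+c["cx"],c["fy"]*p[1]/p[2]+c["cy"]])
def projf(c,X):
    p=np.array(c["R"])@X+np.array(c["t"]);th=np.arctan2(np.hypot(p[0],p[1]),p[2]);k=th/np.hypot(p[0],p[1])
    return np.array([c["fx"]*p[0]*k+c["cx"],c["fy"]*p[1]*k+c["cy"]])
def snap(n,name,crop=None,s=1):
    c=bot.capture(n);np.savez(f"pics/{name}.npz",**c);im=c["img"][:,:,::-1]
    if crop: im=cv2.resize(im[crop[1]:crop[3],crop[0]:crop[2]],None,fx=s,fy=s,interpolation=cv2.INTER_CUBIC)
    cv2.imwrite(f"pics/{name}.png",im);return c
E
python3 - <<'E'
from h import *
c=load("top0")
np.set_printoptions(precision=4,suppress=True)
k=lambda P,z:np.array([onz(c,285+x/8,215+y/8,z) for x,y in P])
sm=[(420,101),(530,102),(529,218),(420,216)];lg=[(177,210),(311,303),(229,416),(95,322)]
for P in (sm,lg):
  for z in (.044,.06):
    q=k(P,z);print(z,q[:,:2].tolist(),np.linalg.norm(np.diff(q,axis=0),axis=1),q.mean(0))
# base plate corners and rod in c1 
k1=lambda P,z:np.array([onz(c,130+x/5.5,205+y/5.5,z) for x,y in P])
print("screws",k1([(642,181),(629,344),(123,317)],.012))
print("corners",k1([(672,160),(655,372),(103,341)],.012))
print("rod",k1([(705,262),(693,266),(600,315),(520,347),(445,351),(380,342),(300,303),(220,240),(174,212),(132,182)],.11))
print("shoulder",k1([(140,238),(205,190)],.11))
b=cv2.imread("pics/scene0.png")[255:315,295:370]
cv2.imwrite("pics/c4.png",cv2.convertScaleAbs(cv2.resize(b,None,fx=8,fy=8,interpolation=cv2.INTER_CUBIC),alpha=1.6,beta=-40))
E
```

```text
0.044 [[0.5216311285443991, -0.007879460909830376], [0.520857796474496, -0.03647757539491868], [0.49022444337677706, -0.035244151942950386], [0.4912595234465299, -0.007077137086437604]] [0.0286 0.0307 0.0282] [ 0.506  -0.0217  0.044 ]
0.06 [[0.5181808715374469, -0.00703161262800521], [0.5174214324896909, -0.03511595786264021], [0.487338411997574, -0.03390469304084104], [0.4883548967046195, -0.00624370266779143]] [0.0281 0.0301 0.0277] [ 0.5028 -0.0206  0.06  ]
0.044 [[0.49397018970090945, 0.055666976188364733], [0.46902752178523566, 0.02156779232595572], [0.4401726711888341, 0.04315204241719566], [0.4651078639336953, 0.07714058801912216]] [0.0422 0.036  0.0422] [0.4671 0.0494 0.044 ]
0.06 [[0.49101686544887235, 0.055373203564589954], [0.4665222961589322, 0.021886616457229037], [0.4381858271142439, 0.04308310238322112], [0.4626730555258931, 0.07646103886240266]] [0.0415 0.0354 0.0414] [0.4646 0.0492 0.06  ]
screws [[0.5095 0.1854 0.012 ]
 [0.4457 0.1898 0.012 ]
 [0.4598 0.3841 0.012 ]]
corners [[0.5176 0.1738 0.012 ]
 [0.4347 0.1797 0.012 ]
 [0.4506 0.3913 0.012 ]]
rod [[0.4614 0.1478 0.11  ]
 [0.4601 0.152  0.11  ]
 [0.4436 0.1839 0.11  ]
 [0.433  0.2112 0.11  ]
 [0.4321 0.2368 0.11  ]
 [0.4357 0.2592 0.11  ]
 [0.4497 0.287  0.11  ]
 [0.4722 0.3153 0.11  ]
 [0.4823 0.3316 0.11  ]
 [0.4932 0.3465 0.11  ]]
shoulder [[0.4734 0.3429 0.11  ]
 [0.4899 0.3212 0.11  ]]
```

View pics/c4.png

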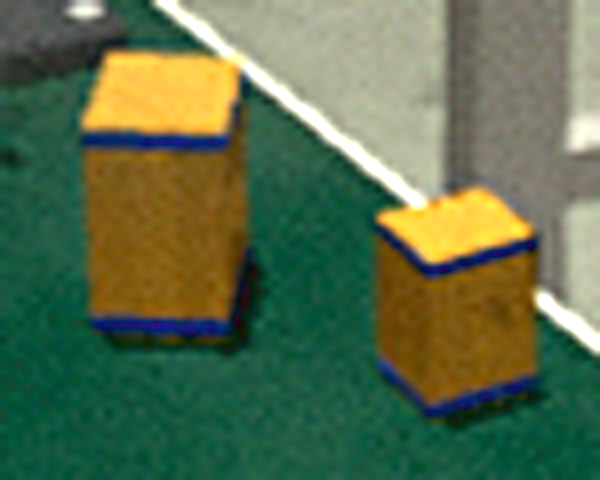

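```bash
python3 -m pendant '[[[0,0,0],[0,0.114,0],0],[[0,0,0],[0,0.114,0],0],[[0,0,0],[0,0.114,0],0],[[0,0,0],[0,0.114,0],0],[[0,0,0],[0,0.114,0],0],[[0,0,0],[0,0.114,0],0],[[0,0,0],[0,0.114,0],0],[[0,0,0],[0,0.114,0],0],[[0,0,0],[0,0.114,0],0],[[0,0,0],[0,0.114,0],0],[[0,0,0],[0,0.11,0],0]]'
python3 -m pendant '[[[3,0,1.48],[0,0,0],0],[[3,0,1.48],[0,0,0],0],[[3,0,1.48],[0,0,0],0],[[3,0,1.48],[0,0,0],0],[[3,0,1.48],[0,0,0],0],[[3,0,1.48],[0,0,0],0],[[3,0,1.48],[0,0,0],0],[[3,0,1.48],[0,0,0],0],[[3,0,1.48],[0,0,0],0],[[3,0,1.48],[0,0,0],0],[[3,0,1.48],[0,0,0],0],[[3,0,1.48],[0,0,0],0],[[3,0,1.48],[0,0,0],0],[[3,0,1.48],[0,0,0],0],[[3,0,1.48],[0,0,0],0],[[3,0,1.48],[0,0,0],0],[[3,0,1.48],[0,0,0],0],[[3,0,1.48],[0,0,0],0],[[3,0,1.48],[0,0,0],0],[[3,0,1.48],[0,0,0],0]]'
python3 - <<'E'
from h import *
c=snap("wrist","w1");s=bot.read_state();print(s["position"],s["tcp_rot"],s["joint_positions"],-c["R"].T@c["t"])
E
```

```text
time_s: 1.07
position: [0.2105, 0.5882, 0.2918]
tcp_rot: [[-0.029, -0.001, 1.0], [-1.0, -0.001, -0.029], [0.001, -1.0, -0.001]]
force: [-0.5, -0.3, 0.8]
opening: 1.0
time_s: 2.73
position: [0.493, -0.0199, 0.2921]
tcp_rot: [[-0.023, -0.0, 1.0], [-1.0, 0.0, -0.023], [-0.0, -1.0, -0.0]]
force: [0.4, 0.1, -0.1]
opening: 1.0
[ 0.49726208 -0.02527573  0.29258272] [[-0.02600377  0.00584359  0.99964476]
 [-0.999648   -0.00541521 -0.0259722 ]
 [ 0.00526152 -0.99996826  0.00598235]] [-15.69018778  20.34099718 100.17553899  -0.24265284  59.07743933
 -14.07703762] [0.49466923 0.06274476 0.38441582]
```

View pics/w1.png

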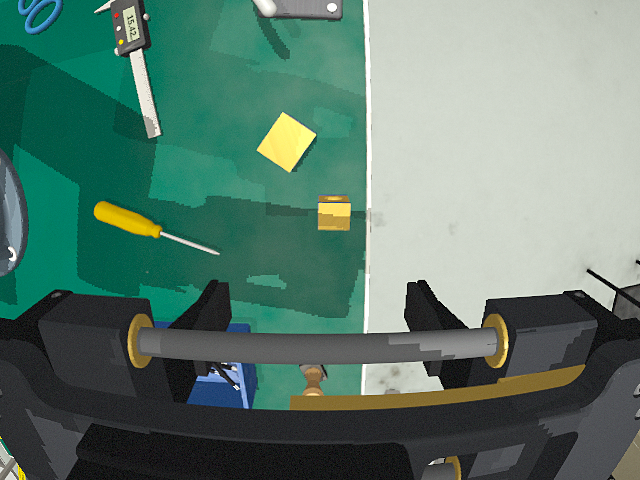

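```bash
python3 - <<'E'
from h import *
np.set_printoptions(precision=4,suppress=True)
c=load("w1");im=c["img"][:,:,::-1];cv2.imwrite("pics/w1c.png",cv2.resize(im[180:245,300:370],None,fx=8,fy=8,interpolation=cv2.INTER_CUBIC))
E
```

```text
(no output)
```

View pics/w1c.png

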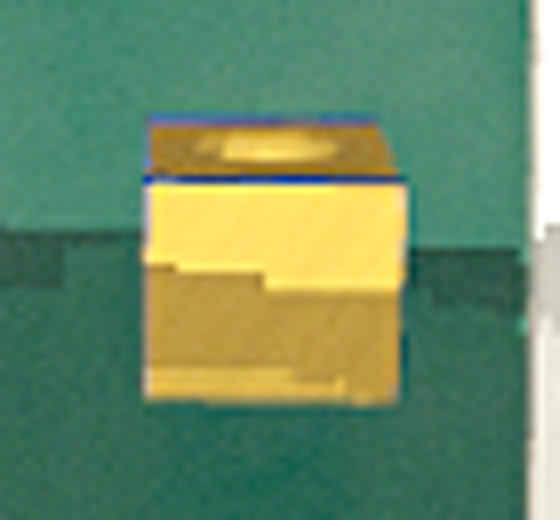

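```bash
python3 - <<'E'
from h import *
np.set_printoptions(precision=4,suppress=True)
c=load("w1")
q=np.array([onz(c,300+x/8,180+y/8,.044,True) for x,y in [(146,183),(405,183),(399,402),(144,400)]])
print(q,np.linalg.norm(np.diff(q,axis=0),axis=1),q.mean(0))
E
```

```text
[[ 0.4933 -0.0089  0.044 ]
 [ 0.5237 -0.0095  0.044 ]
 [ 0.5229 -0.0362  0.044 ]
 [ 0.4925 -0.0352  0.044 ]] [0.0303 0.0267 0.0305] [ 0.5081 -0.0224  0.044 ]
```

```bash
python3 -m pendant '[[[-0.3,0,1.0],[0,0,0],0],[[0,2.5,0],[0,0,0],0],[[0,2.5,0],[0,0,0],0],[[0,2.5,0],[0,0,0],0],[[0,2.5,0],[0,0,0],0],[[0,2.5,0],[0,0,0],0],[[0,2.5,0],[0,0,0],0],[[0,2.5,0],[0,0,0],0],[[0,1.5,0],[0,0,0],0],[[0,1,0],[0,0,0],0],[[0,0,0],[0,0,0],0],[[0,0,0],[0,0,0],0]]'
python3 - <<'E'
from h import *
c=snap("wrist","w2");s=bot.read_state();print(s["position"],s["tcp_rot"])
E
```

```text
time_s: 3.78
position: [0.5028, -0.0148, 0.0921]
tcp_rot: [[-0.022, -0.001, 1.0], [-1.0, 0.0, -0.022], [-0.0, -1.0, -0.001]]
force: [0.7, 0.4, 1.1]
opening: 0.997
[ 0.50325748 -0.01507403  0.09276471] [[-2.24220131e-02  9.09974646e-04  9.99748181e-01]
 [-9.99748585e-01 -1.59978641e-04 -2.24218765e-02]
 [ 1.39535017e-04 -9.99999573e-01  9.13332908e-04]]
```

View pics/w2.png

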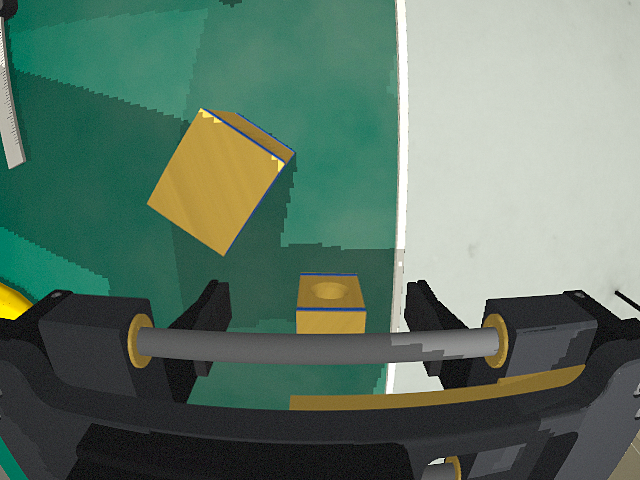

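```bash
python3 -m pendant '[[[0.7,0,0.4],[0,0,0],0],[[0,0.7,0],[0,0,0],0],[[0,0.6,0],[0,0,0],0],[[0,0,0],[0,0,0],0],[[0,0,0],[0,0,0],0]]'
python3 - <<'E'
from h import *
c=snap("wrist","w3");s=bot.read_state();print(s["position"],s["force"])
E
```

```text
time_s: 4.25
position: [0.5063, -0.0226, 0.079]
tcp_rot: [[-0.023, -0.001, 1.0], [-1.0, 0.0, -0.023], [-0.0, -1.0, -0.001]]
force: [0.1, -0.3, -0.3]
opening: 1.0
[ 0.50641116 -0.0225672   0.07912049] [ 0.57249324  0.01184365 -0.62849786]
```

View pics/w3.png

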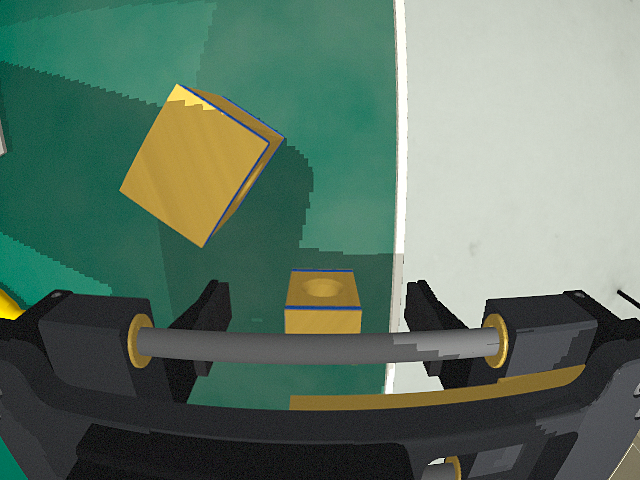

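```bash
python3 -m pendant '[[[0,0,0.15],[0,0,0],0],[[0,0,0],[0,0,0],1],[[0,0,0],[0,0,0],1],[[0,0,0],[0,0,0],1],[[0,0,0],[0,0,0],1],[[0,0,0],[0,0,0],1],[[0,0,0],[0,0,0],1],[[0,0,0],[0,0,0],1],[[0,0,0],[0,0,0],1]]'
python3 -m pendant '[[[0,-2,0],[0,0,0],1],[[0,-3,0],[0,0,0],1],[[0,-3,0],[0,0,0],1],[[0,-3,0],[0,0,0],1],[[0,-3,0],[0,0,0],1],[[0,0,0],[0,0,0],1],[[0,0,0],[0,0,0],1]]'
python3 - <<'E'
from h import *
c=snap("wrist","w4");s=bot.read_state();print(s["position"],s["force"],s["opening"]*87)
E
```

```text
time_s: 5.05
position: [0.5082, -0.0226, 0.0793]
tcp_rot: [[-0.023, 0.0, 1.0], [-1.0, -0.0, -0.023], [0.0, -1.0, 0.0]]
force: [0.3, 0.4, -0.2]
opening: 0.481
time_s: 5.63
position: [0.509, -0.0228, 0.221]
tcp_rot: [[-0.023, 0.004, 1.0], [-1.0, -0.001, -0.023], [0.001, -1.0, 0.004]]
force: [-0.3, -0.4, -1.0]
opening: 0.02
[ 0.50799833 -0.02253744  0.21959643] [ 0.13229362  0.38032562 -0.2419473 ] 0.8622543945117126
```

View pics/w4.png

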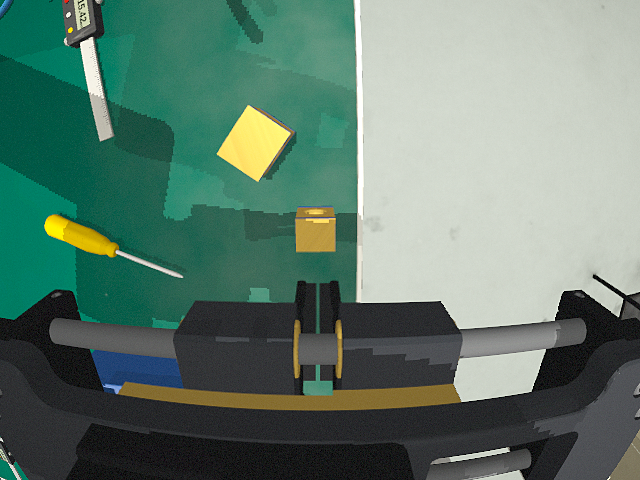

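```bash
python3 -m pendant '[[[0,0,0],[0,0,0],0],[[0,0,0],[0,0,0],0],[[0,0,0],[0,0,0],0],[[0,0,0],[0,0,0],0],[[0,0,0],[0,0,0],0],[[0,0,0],[0,0,0],0],[[0,0,0],[0,0,0],0],[[0,0,0],[0,0,0],0],[[0,0,0],[0,0,0],0],[[0,0,0],[0,0,0],0],[[0,0,0],[0,0,0],0],[[0,0,0],[0,0,0],0],[[0,0,0],[0,0,0],0],[[0,0,0],[0,0,0],0]]'
python3 - <<'E'
from h import *
c=load("w4");im=c["img"][:,:,::-1];cv2.imwrite("pics/w4c.png",cv2.resize(im[195:260,280:350],None,fx=8,fy=8,interpolation=cv2.INTER_CUBIC))
E
```

```text
time_s: 6.85
position: [0.5082, -0.0226, 0.2193]
tcp_rot: [[-0.023, 0.0, 1.0], [-1.0, -0.0, -0.023], [0.0, -1.0, 0.0]]
force: [-0.0, -0.6, -0.0]
opening: 0.955
```

View pics/w4c.png

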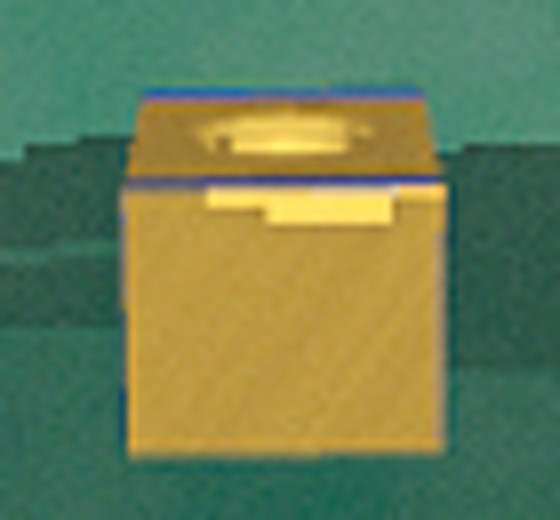

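```bash
python3 -m pendant '[[[0,3,0],[0,0,0],0],[[0,3,0],[0,0,0],0],[[0,3,0],[0,0,0],0],[[0,3,0],[0,0,0],0],[[0,2,0],[0,0,0],0],[[0,0,0],[0,0,0],1],[[0,0,0],[0,0,0],1],[[0,0,0],[0,0,0],1],[[0,0,0],[0,0,0],1],[[0,0,0],[0,0,0],1],[[0,0,0],[0,0,0],1],[[0,0,0],[0,0,0],1],[[0,0,0],[0,0,0],1],[[0,0,0],[0,0,0],1],[[0,0,0],[0,0,0],1],[[0,0,0],[0,0,0],1],[[0,0,0],[0,0,0],1],[[0,0,0],[0,0,0],1],[[0,0,0],[0,0,0],1],[[0,0,0],[0,0,0],1]]'
python3 -m pendant '[[[0,0,0],[0,0,0],1],[[0,-0.3,0],[0,0,0],1],[[0,-1,0],[0,0,0],1],[[0,-2,0],[0,0,0],1],[[0,-2.5,0],[0,0,0],1],[[0,-2.5,0],[0,0,0],1],[[0,-2.5,0],[0,0,0],1],[[0,-2.5,0],[0,0,0],1],[[0,0,0],[0,0,0],1],[[0,0,0],[0,0,0],1]]'
python3 - <<'E'
from h import *
c=snap("wrist","w5");s=bot.read_state();print(s["position"],s["force"],s["opening"]*87)
E
```

```text
time_s: 8.52
position: [0.5082, -0.0226, 0.0794]
tcp_rot: [[-0.023, 0.0, 1.0], [-1.0, -0.0, -0.023], [0.0, -1.0, 0.0]]
force: [-0.9, 0.1, 4.3]
opening: 0.34
time_s: 9.35
position: [0.5087, -0.0227, 0.2138]
tcp_rot: [[-0.023, 0.003, 1.0], [-1.0, -0.001, -0.023], [0.001, -1.0, 0.003]]
force: [-0.9, -0.5, -1.8]
opening: 0.341
[ 0.50779238 -0.02246778  0.21253682] [-0.48901256 -0.7234326  -1.13040919] 29.89270597950167
```

View pics/w5.png

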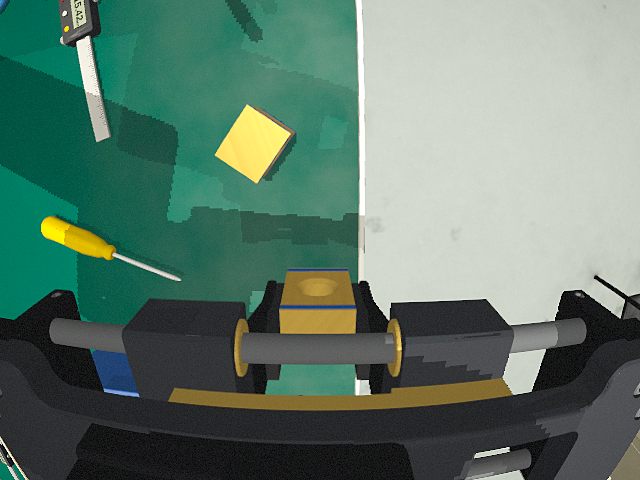

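```bash
python3 -m pendant '[[[-2.5,0,-0.25],[0,-0.1,0],1],[[-2.5,0,-0.25],[0,-0.1,0],1],[[-2.5,0,-0.25],[0,-0.1,0],1],[[-2.5,0,-0.25],[0,-0.1,0],1],[[0,0,0],[0,-0.1,0],1],[[0,0,0],[0,-0.06,0],1],[[0,0,0],[0,0,0],1],[[0,0,0],[0,0,0],1]]'
python3 - <<'E'
from h import *
c=snap("wrist","w6");s=bot.read_state();print(s["position"],s["force"],s["opening"]*87,s["tcp_rot"],-c["R"].T@c["t"])
E
```

```text
time_s: 10.07
position: [0.4849, 0.0748, 0.211]
tcp_rot: [[0.51, -0.003, 0.86], [-0.86, 0.0, 0.51], [-0.002, -1.0, -0.002]]
force: [0.1, 0.5, -0.5]
opening: 0.34
[0.48516883 0.07464741 0.21123912] [-0.27381715  0.68049202 -1.26924313] 29.99156871341112 [[ 5.10040983e-01 -2.41437799e-03  8.60146712e-01]
 [-8.60149010e-01  1.61259078e-04  5.10042798e-01]
 [-1.37014257e-03 -9.99997072e-01 -1.99447610e-03]] [0.4426853  0.14591894 0.30341226]
```

View pics/w6.png

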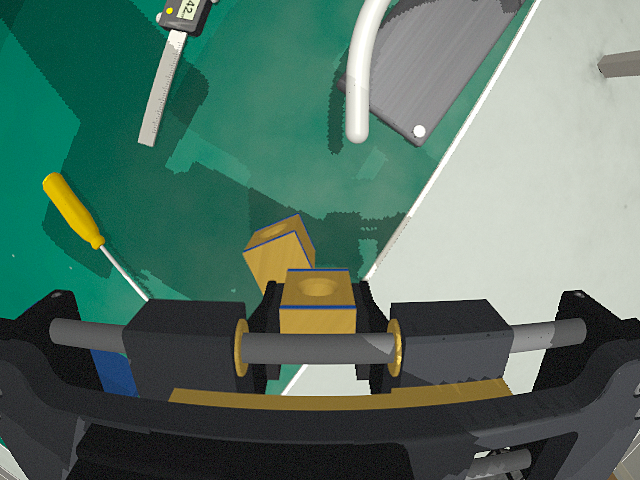

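```bash
python3 -m pendant '[[[0,-3,-2],[0,0,0],1],[[-3,-3,-2],[0,0,0],1],[[-3,0,-2],[0,0,0],1],[[-3,0,-2],[0,0,0],1],[[-3,0,0],[0,0,0],1],[[0,0,0],[0,0,0],1],[[0,0,0],[0,0,0],1],[[0,0,0],[0,0,0],1]]'
python3 - <<'E'
from h import *
c=snap("wrist","w7");s=bot.read_state();print(s["position"],s["qvel"].max())
E
python3 -m pendant '[[[0,0,3],[0,0,0],1],[[0,0,3],[0,0,0],1],[[0,0,3],[0,0,0],1],[[0,0,3],[0,0,0],1],[[0,0,3],[0,0,0],1],[[0,0,0],[0,0,0],1],[[0,0,0],[0,0,0],1],[[0,0,0],[0,0,0],1]]'
python3 - <<'E'
from h import *
c=snap("wrist","w8");s=bot.read_state();print(s["position"],s["qvel"].max())
E
```

```text
time_s: 10.78
position: [0.3602, 0.1349, 0.269]
tcp_rot: [[0.511, 0.002, 0.859], [-0.859, -0.0, 0.511], [0.001, -1.0, 0.001]]
force: [0.6, -0.0, -2.0]
opening: 0.34
[0.3605814  0.1346897  0.26897581] 0.32696181141793995
time_s: 11.5
position: [0.488, 0.2109, 0.268]
tcp_rot: [[0.51, -0.003, 0.86], [-0.86, -0.001, 0.51], [-0.001, -1.0, -0.003]]
force: [-1.3, -0.5, -1.1]
opening: 0.342
[0.48746318 0.21087407 0.26815086] 0.8284210297092746
```

View pics/w7.png

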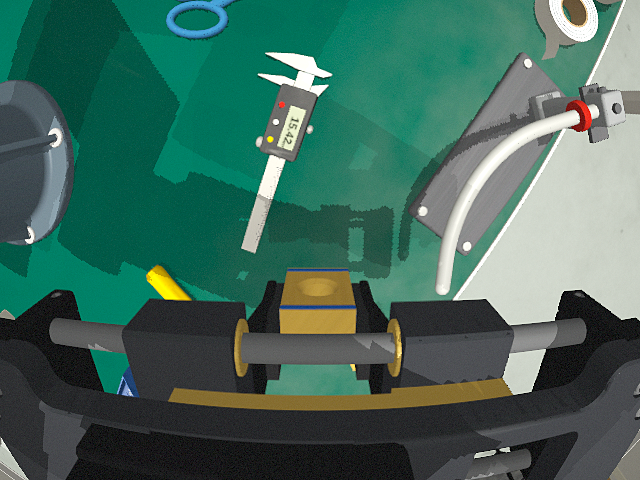

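View pics/w8.png

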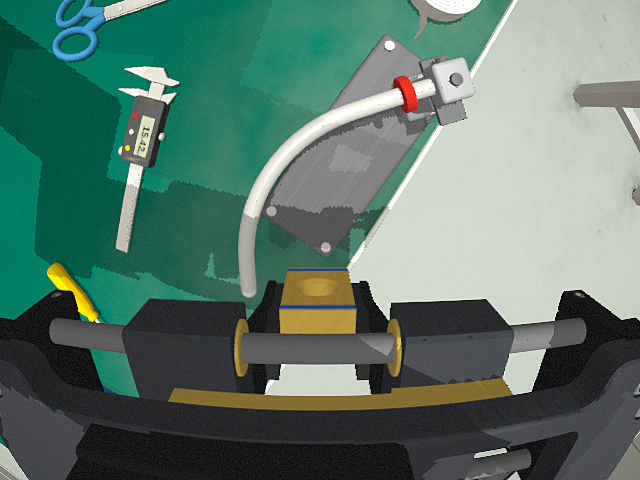

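```bash
cat > cl.py <<'E'
from h import *
from scipy.ndimage import map_coordinates
def centre(name,poly,step=4,hw=16):
    g=load(name)["img"];hsv=cv2.cvtColor(g,cv2.COLOR_RGB2HSV)
    m=((hsv[...,1]<45)&(hsv[...,2]>115)).astype(float)
    m=cv2.GaussianBlur(m,(0,0),0.7)
    P=np.array(poly,float);L=np.r_[0,np.cumsum(np.linalg.norm(np.diff(P,axis=0),axis=1))]
    s=np.arange(0,L[-1],step);C=np.c_[np.interp(s,L,P[:,0]),np.interp(s,L,P[:,1])]
    T=np.gradient(C,axis=0);T=cv2.blur(T,(1,5));T/=np.linalg.norm(T,axis=1)[:,None];N=np.c_[-T[:,1],T[:,0]]
    o=np.arange(-hw,hw+.1,.25);out=[];W=[]
    for c,n in zip(C,N):
        q=c+o[:,None]*n;v=map_coordinates(m,[q[:,1],q[:,0]],order=1)>.5
        i0=len(o)//2
        if not v[i0]: continue
        a=i0
        while a>0 and v[a-1]:a-=1
        b=i0
        while b<len(o)-1 and v[b+1]:b+=1
        if a==0 or b==len(o)-1: continue
        out.append(c+(o[a]+o[b])/2*n);W.append(o[b]-o[a])
    return np.array(out),np.array(W)
E
python3 - <<'E'
from cl import *
np.set_printoptions(precision=1,suppress=True,linewidth=150)
a,wa=centre("w7",[(443,292),(446,265),(452,230),(465,192),(486,161),(515,138),(545,123),(568,115)])
b,wb=centre("w8",[(249,294),(247,265),(249,230),(257,195),(275,163),(305,134),(345,111),(393,96)])
c,wc=centre("w6",[(357,140),(356,110),(356,75),(361,40),(372,5)])
np.savez("pics/cl.npz",a=a,b=b,c=c)
for n,p,w in(("w7",a,wa),("w8",b,wb),("w6",c,wc)):
    print(n,len(p),w)
    im=load(n)["img"][:,:,::-1].copy()
    for q in p: cv2.circle(im,tuple(int(x*8) for x in q),8,(0,0,255),-1,shift=3)
    cv2.imwrite(f"pics/{n}m.png",im)
E
```

```text
w7 19 [11.5 14.5 15.  15.  15.8 15.5 15.8 14.8 15.8 15.  15.  16.  17.5 16.  16.  15.8 15.8 15.8 15.5]
w8 56 [12.2 15.8 15.8 16.  15.8 15.8 15.8 15.8 15.8 16.8 16.8 16.  16.2 16.8 15.8 16.2 16.  17.  16.5 16.5 17.2 17.5 17.2 18.  17.2 16.8 17.2 17.5 17.8
 17.8 17.5 17.  18.  17.8 17.5 17.8 17.2 18.  18.2 17.5 18.  18.2 18.  18.  17.8 18.  18.2 18.2 17.8 18.2 18.  18.2 18.5 18.8 21.5 24.2]
w6 15 [15.8 21.2 23.5 23.8 23.8 22.8 22.8 22.8 23.  23.2 23.5 23.2 23.8 23.2 23.2]
```

```bash
python3 - <<'E'
import cv2,numpy as np
a=cv2.imread("pics/w7m.png")[80:310,380:620];b=cv2.imread("pics/w8m.png")[70:310,225:465]
cv2.imwrite("pics/m78.png",np.hstack([cv2.resize(a,(380,365)),cv2.resize(b,(380,365))]))
g=np.load("pics/w7.npz")["img"]
for v,u0 in((230,440),(192,450)): print([tuple(int(t) for t in x) for x in g[v,u0:u0+30:2]])
E
```

```text
[(129, 125, 128), (133, 131, 133), (123, 124, 120), (170, 171, 160), (202, 203, 194), (218, 219, 209), (236, 236, 225), (253, 252, 243), (236, 235, 225), (229, 230, 221), (207, 207, 197), (138, 139, 140), (144, 146, 145), (141, 141, 142), (146, 148, 146)]
[(133, 134, 136), (128, 127, 129), (130, 130, 129), (140, 139, 138), (141, 143, 144), (123, 123, 118), (176, 176, 166), (203, 203, 194), (218, 218, 209), (238, 237, 228), (255, 255, 253), (255, 255, 249), (231, 232, 222), (228, 227, 218), (191, 190, 184)]
```

View pics/m78.png

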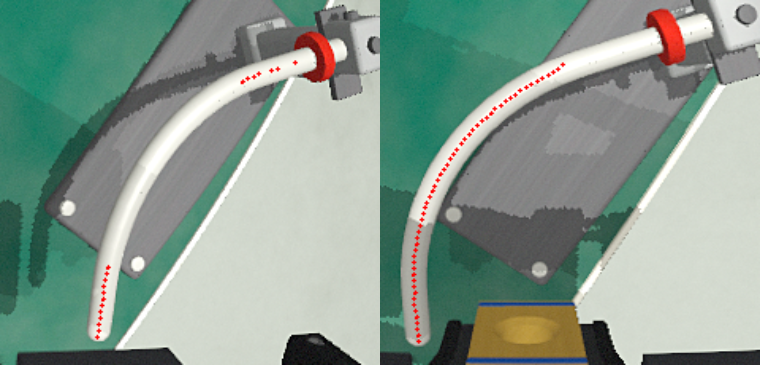

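```bash
sed -i 's/hw=16)/hw=16,th=115)/; s/>115)/>th)/' cl.py
cat > tri.py <<'E'
from cl import *
np.set_printoptions(precision=4,suppress=True,linewidth=150)
a,wa=centre("w7",[(443,292),(446,265),(452,230),(465,192),(486,161),(515,138),(545,123),(568,115)],th=155)
b1,_=centre("w8",[(249,294),(247,265),(249,230)],th=115)
b2,_=centre("w8",[(252,215),(257,195),(275,163),(305,134),(345,111),(393,96)],th=160)
b=np.vstack([b1,b2])
ca,cb=load("w7"),load("w8")
pts=[]
for p in a[2:]:
    z=np.linspace(.08,.14,61);X=[onz(ca,p[0],p[1],k,True) for k in z]
    Q=np.array([projf(cb,x) for x in X])
    # signed distance to polyline b: nearest point
    d=np.array([np.min(np.linalg.norm(b-q,axis=1)) for q in Q])
    sg=[]
    for q in Q:
        i=np.argmin(np.linalg.norm(b-q,axis=1));i=min(max(i,1),len(b)-2);t=b[i+1]-b[i-1];e=q-b[i];sg.append((t[0]*e[1]-t[1]*e[0])/np.linalg.norm(t))
    sg=np.array(sg)
    k=np.where(np.sign(sg[:-1])*np.sign(sg[1:])<0)[0]
    if len(k)==1:
        f=sg[k[0]]/(sg[k[0]]-sg[k[0]+1]);zz=z[k[0]]+f*(z[1]-z[0]);sens=abs(sg[k[0]+1]-sg[k[0]])
        pts.append([*onz(ca,p[0],p[1],zz,True),sens])
pts=np.array(pts)
print(len(a),len(b),len(pts))
if __name__=="__main__":
    print(pts)
    # tip from three views at z=.11
    np.save("pics/pts.npy",pts)
E
python3 tri.py
```

```text
57 66 55
[[0.4592 0.1564 0.111  0.7718]
 [0.4575 0.1594 0.1113 0.7848]
 [0.4559 0.1624 0.1117 0.7906]
 [0.4544 0.1649 0.1108 0.7803]
 [0.4522 0.1682 0.1125 0.7954]
 [0.4508 0.1706 0.1114 0.8002]
 [0.4494 0.1735 0.1116 0.8022]
 [0.4476 0.1761 0.1113 0.8041]
 [0.4462 0.179  0.1116 0.8083]
 [0.4445 0.1819 0.1124 0.818 ]
 [0.4432 0.1847 0.1126 0.8212]
 [0.442  0.1875 0.1124 0.8217]
 [0.4409 0.1901 0.1117 0.8172]
 [0.4398 0.193  0.112  0.8263]
 [0.4388 0.1959 0.1129 0.8196]
 [0.4379 0.1986 0.1125 0.8223]
 [0.4371 0.2015 0.1124 0.8209]
 [0.4363 0.2043 0.1128 0.824 ]
 [0.4355 0.2071 0.1128 0.8269]
 [0.4349 0.2101 0.1134 0.8223]
 [0.4344 0.213  0.1136 0.804 ]
 [0.4341 0.2158 0.1134 0.797 ]
 [0.4338 0.2187 0.1133 0.7886]
 [0.4336 0.2214 0.1129 0.7895]
 [0.4332 0.2242 0.113  0.7944]
 [0.4331 0.2269 0.113  0.7836]
 [0.4329 0.2297 0.1133 0.7736]
 [0.433  0.2326 0.1132 0.7627]
 [0.433  0.2355 0.1133 0.7436]
 [0.4333 0.2385 0.1129 0.8122]
 [0.4336 0.2415 0.1128 0.7198]
 [0.4337 0.2443 0.1134 0.7007]
 [0.4343 0.2473 0.1124 0.6777]
 [0.4347 0.2499 0.1133 0.6936]
 [0.4352 0.2528 0.1131 0.6772]
 [0.4357 0.2557 0.1127 0.6159]
 [0.4369 0.2589 0.1118 0.6034]
 [0.4374 0.2617 0.1127 0.6407]
 [0.4385 0.2647 0.1129 0.5914]
 [0.4394 0.2678 0.1129 0.5936]
 [0.4405 0.2708 0.113  0.5532]
 [0.4417 0.2738 0.113  0.5378]
 [0.4432 0.2771 0.1122 0.548 ]
 [0.4444 0.2799 0.1129 0.4787]
 [0.4462 0.2831 0.1122 0.4563]
 [0.4478 0.286  0.1125 0.483 ]
 [0.4501 0.2896 0.1113 0.3824]
 [0.4517 0.2924 0.1121 0.3873]
 [0.454  0.2953 0.1121 0.5115]
 [0.4568 0.299  0.1105 0.3081]
 [0.4589 0.3017 0.1112 0.3661]
 [0.4607 0.3042 0.1123 0.3311]
 [0.4632 0.3072 0.1124 0.28  ]
 [0.4658 0.3104 0.1119 0.333 ]
 [0.474  0.3204 0.1111 0.4821]]
```

```bash
python3 - <<'E'
import numpy as np
from scipy.optimize import least_squares
p=np.load("pics/pts.npy")[:,:3]
m=(p[:,1]>.185)&(p[:,1]<.285);q=p[m]
r=least_squares(lambda v:np.hypot(q[:,0]-v[0],q[:,1]-v[1])-.11,[.54,.23]);print("centre",r.x,np.abs(r.fun).max())
r2=least_squares(lambda v:np.hypot(q[:,0]-v[0],q[:,1]-v[1])-v[2],[.54,.23,.11]);print(r2.x)
t=p[p[:,1]<.178];d=np.polyfit(t[:,1],t[:,0],1);print("start yaw",np.degrees(np.arctan(-d[0])))
h=p[p[:,1]>.297];d=np.polyfit(h[:,1],h[:,0],1);print("end yaw",np.degrees(np.arctan(-d[0])))
c=r.x
for A in(30.7,31.2,32):
    y0=np.radians(A)
    def onarc(y): return c+.11*np.array([-np.cos(y),-np.sin(y)])
    # heading yaw y: dir (-sin y,cos y); arc point is left-normal side... bulge to -x
    d0=np.array([-np.sin(y0),np.cos(y0)]);a0=onarc(y0);tip=a0-.024*d0
    y1=y0-np.radians(70);d1=np.array([-np.sin(y1),np.cos(y1)]);home=onarc(y1)+.024*d1
    print(A,"tip",tip,"arc0",a0,"mid",onarc(y0-np.radians(35)),"arc1",onarc(y1),"home",home,"chord",np.degrees(np.arctan2(*(home-tip))))
from h import *
for n,u,v in(("w7",443,296),("w8",249.5,298),("w6",357.5,143.5)): print("steel end",n,onz(load(n),u,v,.111,True))
for n in("w7","w8"):
    im=load(n)["img"];R=cv2.cvtColor(im,cv2.COLOR_RGB2HSV);mk=(((R[...,0]<6)|(R[...,0]>174))&(R[...,1]>150)&(R[...,2]>90)).astype(np.uint8)
    k,l,s,cc=cv2.connectedComponentsWithStats(mk)
    for i in range(1,k):
        if s[i,4]>100: print(n,s[i],cc[i],onz(load(n),cc[i][0],cc[i][1],.111,True))
E
```

```text
centre [0.54301822 0.23092395] 0.00022037922511330965
[0.542494   0.23094484 0.1094929 ]
start yaw 30.48297178107799
end yaw -39.01398611328669
30.7 tip [0.4606875  0.15412777] arc0 [0.44843447 0.17476423] mid [0.43332786 0.23917161] arc1 [0.4578958  0.30059584] home [0.47309694 0.31916801] chord 4.299999999999996
31.2 tip [0.4613608  0.15341223] arc0 [0.44892816 0.17394098] mid [0.43326006 0.23821408] arc1 [0.45729105 0.29985037] home [0.47232954 0.31855448] chord 3.800000000000003
32 tip [0.462451   0.15227967] arc0 [0.44973293 0.17263283] mid [0.43316898 0.2366809 ] arc1 [0.45633704 0.29864671] home [0.47111292 0.31755897] chord 2.999999999999998
steel end w7 [0.46591008 0.14828165 0.111     ]
steel end w8 [0.46463367 0.14804162 0.111     ]
steel end w6 [0.4642651  0.14873603 0.111     ]
w7 [566 100  26  32 445] [580.55730337 114.73483146] [0.48427638 0.33335266 0.111     ]
w8 [393  76  25  37 526] [406.54752852  93.47908745] [0.48410322 0.33253726 0.111     ]
```

```bash
python3 - <<'E'
from h import *
c=load("w8");im=c["img"][:,:,::-1]
cv2.imwrite("pics/w8c.png",cv2.resize(im[260:345,265:370],None,fx=7,fy=7,interpolation=cv2.INTER_CUBIC))
s=bot.read_state();R=s["tcp_rot"];p=s["position"]
for h,n in((.0354,"top"),(.0794,"bot")):
  for z in(-.015,.015):
    u=projf(c,p+R@np.array([-.013,h,z]));print(n,z,u,(u-[265,260])*7)
u=projf(c,p+R@np.array([-.013,.0574,0]));print("bore",u,(u-[265,260])*7)
print(p,R)
E
```

```text
top -0.015 [278.60471659 311.29450375] [ 95.23301614 359.06152625]
top 0.015 [355.58019525 311.32080544] [634.06136673 359.24563809]
bot -0.015 [287.13443774 269.07352739] [154.9410642   63.51469174]
bot 0.015 [347.30996569 269.08457576] [576.16975984  63.59203035]
bore [317.1606847  287.79604997] [365.1247929  194.57234981]
[0.48746318 0.21087407 0.26815086] [[ 5.10381386e-01 -2.56887283e-03  8.59944325e-01]
 [-8.59947875e-01 -7.08670510e-04  5.10381377e-01]
 [-7.01687671e-04 -9.99996449e-01 -2.57078897e-03]]
```

View pics/w8c.png

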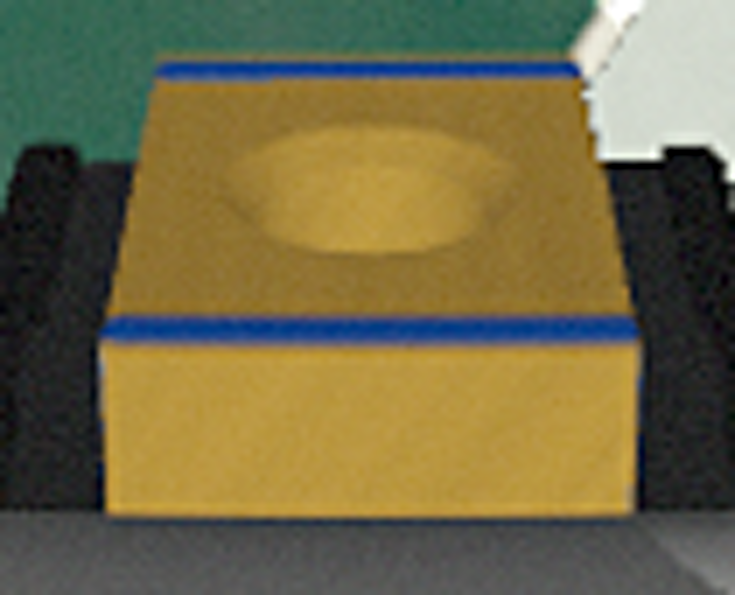

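```bash
python3 -m pendant '[[[2.5,0,-1.3],[0,0,0],1],[[2.5,0,-1.3],[0,0,0],1],[[2.5,0,-1.3],[0,0,0],1],[[2.2,0,-1.3],[0,0,0],1],[[0,2,0],[0,0,0],1],[[0,2.5,0],[0,0,0],1],[[0,2.5,0],[0,0,0],1],[[0,2,0],[0,0,0],1],[[0,1,0],[0,0,0],1],[[0,0,0],[0,0,0],1],[[0,0,0],[0,0,0],1],[[0,0,0],[0,0,0],1]]'
python3 - <<'E'
from h import *
c=snap("wrist","w9");s=bot.read_state();R=s["tcp_rot"];p=s["position"];print(p,R)
T=np.array([.4610,.1538,.1108]);G=p+R@np.array([-.001,.0574,.0004]);print("G rel tip in tool",R.T@(G-T)*1000,s["force"])
E
```

```text
time_s: 12.55
position: [0.4936, 0.1019, 0.17]
tcp_rot: [[0.511, 0.002, 0.859], [-0.859, -0.0, 0.511], [0.001, -1.0, 0.002]]
force: [-0.0, -0.7, -1.1]
opening: 0.34
[0.4937792  0.10194212 0.17013286] [[ 5.11563317e-01  2.60874905e-03  8.59241623e-01]
 [-8.59244451e-01 -7.01004046e-05  5.11565214e-01]
 [ 1.39477845e-03 -9.99996595e-01  2.20569235e-03]]
G rel tip in tool [60.40998665 -1.84350587  2.16743826] [-1.06845368 -0.09463681 -0.5856018 ]
```

View pics/w9.png

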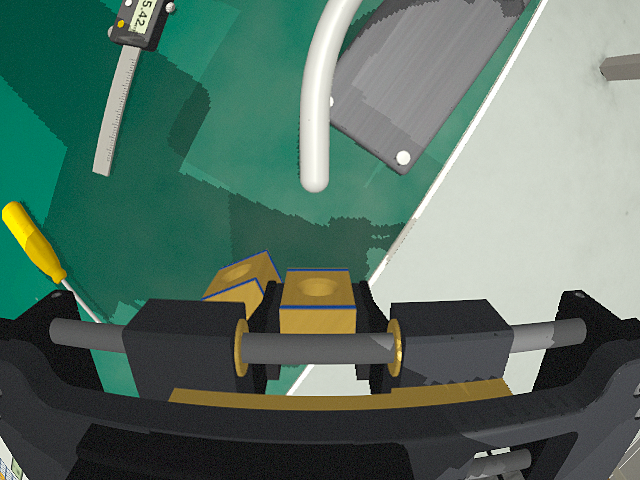

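```bash
python3 -m pendant '[[[-1,0.15,-0.2],[0,0,0],1],[[-1,0,0],[0,0,0],1],[[-0.5,0,0],[0,0,0],1],[[0,0,0],[0,0,0],1],[[0,0,0],[0,0,0],1],[[0,0,0],[0,0,0],1]]'
python3 - <<'E'
from cl import *
np.set_printoptions(precision=2,suppress=True)
c=snap("wrist","w10");s=bot.read_state();R=s["tcp_rot"];p=s["position"];print(p)
T=np.array([.4610,.1538,.1108]);G=p+R@np.array([-.001,.0574,.0004]);print("G rel tip in tool",R.T@(G-T)*1000,s["force"])
im=c["img"][:,:,::-1];cv2.imwrite("pics/w10c.png",cv2.resize(im[100:345,230:405],None,fx=2.4,fy=2.4,interpolation=cv2.INTER_CUBIC))
a,w=centre("w10",[(316,205),(314,180),(312,150),(314,120),(320,90)],th=130)
q=np.array([onz(c,u,v,.111,True) for u,v in a]);print(a[::3],w[::3]);print((q-G)@R*1000)
E
```

```text
time_s: 13.1
position: [0.4787, 0.1227, 0.1676]
tcp_rot: [[0.512, 0.001, 0.859], [-0.859, -0.0, 0.512], [0.001, -1.0, 0.001]]
force: [-0.5, -0.0, -1.0]
opening: 0.342
[0.48 0.12 0.17]
G rel tip in tool [35.06  0.69 -0.27] [-1.15  0.37 -0.7 ]
[] []Traceback (most recent call last):
  File "<stdin>", line 7, in <module>
ValueError: operands could not be broadcast together with shapes (0,) (3,)
```

View pics/w10c.png

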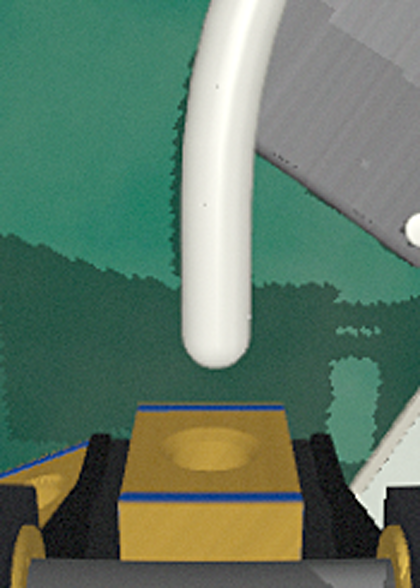

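```bash
python3 - <<'E'
from cl import *
np.set_printoptions(precision=2,suppress=True)
c=load("w10");s=bot.read_state();R=s["tcp_rot"];p=s["position"]
G=p+R@np.array([-.001,.0574,.0004])
a,w=centre("w10",[(320,240),(320,215),(319,180),(320,150)],th=130,hw=24)
q=np.array([onz(c,u,v,.111,True) for u,v in a]);print(a[::3],w[::3]);print(((q-G)@R*1000)[::2])
E
```

```text
[[319.62 240.  ]
 [319.88 228.  ]
 [320.   216.  ]
 [320.06 203.99]
 [319.97 191.99]
 [319.88 180.02]
 [320.52 168.06]] [27.75 28.75 29.   28.75 28.75 28.75 29.75]
[[-34.87  -0.89   0.12]
 [-38.37  -0.89   0.22]
 [-41.83  -0.89   0.26]
 [-45.25  -0.89   0.26]
 [-48.63  -0.89   0.22]
 [-51.99  -0.9    0.22]
 [-55.31  -0.9    0.22]
 [-58.6   -0.9    0.23]
 [-61.86  -0.9    0.38]
 [-65.1   -0.9    0.43]
 [-68.34  -0.9    0.53]]
```

```bash
python3 -m pendant '[[[-0.2,-0.05,0],[0,0,0.03],1],[[-0.4,0,0],[0,0,0],1],[[-0.4,0,0],[0,0,0],1],[[-0.3,0,0],[0,0,0],1],[[-0.2,0,0],[0,0,0],1],[[-0.2,0,0],[0,0,0],1],[[-0.2,0,0],[0,0,0],1],[[0,0,0],[0,0,0],1]]'
cat > st.py <<'E'
from h import *
np.set_printoptions(precision=2,suppress=True)
s=bot.read_state();R=s["tcp_rot"];p=s["position"]
C=np.array([.5430,.2309])
G=p+R@np.array([-.001,.0574,.0004]);d=-R[:,0]
y0=np.radians(30.7)
yaw=np.degrees(np.arctan2(-d[0],d[1]))
v=G[:2]-C;ang=np.degrees(np.arctan2(-v[1],-v[0]))  # heading at that polar angle
if ang>30.7:
    d0=np.array([-np.sin(y0),np.cos(y0)]);a0=C-.11*np.array([np.cos(y0),np.sin(y0)]);rel=G[:2]-a0
    S=24+1000*rel@d0;lat=1000*(rel@np.array([d0[1],-d0[0]]));hd=30.7
elif ang<-39.3:
    y1=np.radians(-39.3);d0=np.array([-np.sin(y1),np.cos(y1)]);a0=C-.11*np.array([np.cos(y1),np.sin(y1)]);rel=G[:2]-a0
    S=24+134.4+1000*rel@d0;lat=1000*(rel@np.array([d0[1],-d0[0]]));hd=-39.3
else: S=24+110*np.radians(30.7-ang);lat=110-1000*np.hypot(*v);hd=ang
print("t",s["time_s"],"S",round(S,1),"lat(+=tool z side)",round(lat,2),"z",round(G[2]*1000,1),"yaw err",round(yaw-hd,2),"pitch",round(d[2],3),"Ftool",R.T@s["force"],"Mtool",R.T@s["moment"],"open",round(s["opening"]*87,2))
print("tool deltas to S+: ")
def path(S):
    # plan pt and heading
    a0=C-.11*np.array([np.cos(y0),np.sin(y0)]);d0=np.array([-np.sin(y0),np.cos(y0)])
    if S<24: P=a0+(S-24)/1000*d0;h=y0
    elif S<158.4: h=y0-(S-24)/110;P=C-.11*np.array([np.cos(h),np.sin(h)])
    else:
        h=np.radians(-39.3);P=C-.11*np.array([np.cos(h),np.sin(h)])+(S-158.4)/1000*np.array([-np.sin(h),np.cos(h)])
    # height above chord: bulge fraction
    ch=np.radians(30.7-35);t=path_t;rel=P-t;b=-(rel@np.array([np.cos(ch),np.sin(ch)]))
    return np.r_[P,.1110+.065*b],h
a0=C-.11*np.array([np.cos(y0),np.sin(y0)]);path_t=a0-.024*np.array([-np.sin(y0),np.cos(y0)])
if __name__=="__main__":
  for dS in(0,5,10,15,20):
    P,h=path(S+dS);x=np.array([np.sin(h),-np.cos(h),0]);z=np.array([np.cos(h),np.sin(h),0])
    Tt=P+np.array([0,0,.0574])+.001*x-.0004*z
    print(dS,"G",P*1000,"yaw",np.degrees(h),"dTCP in tool cm",R.T@(Tt-p)*100,"ay",-(h-np.radians(yaw)))
E
python3 st.py
```

```text
time_s: 13.82
position: [0.4686, 0.1392, 0.1684]
tcp_rot: [[0.512, -0.015, 0.859], [-0.859, 0.026, 0.512], [-0.03, -1.0, 0.0]]
force: [0.2, -0.0, -2.8]
opening: 0.342
t 13.8167 S -14.2 lat(+=tool z side) -0.38 z 111.1 yaw err 0.09 pitch 0.03 Ftool [0.2  2.81 0.19] Mtool [ 0.03  0.01 -0.05] open 29.78
tool deltas to S+: 
0 G [467.9  141.92 110.47] yaw 30.7 dTCP in tool cm [-0.17  0.06  0.04] ay 0.0014928057128082983
5 G [465.35 146.22 110.66] yaw 30.7 dTCP in tool cm [-0.67  0.05  0.04] ay 0.0014928057128082983
10 G [462.8  150.52 110.84] yaw 30.7 dTCP in tool cm [-1.17  0.05  0.04] ay 0.0014928057128082983
15 G [460.24 154.82 111.03] yaw 30.7 dTCP in tool cm [-1.67  0.05  0.04] ay 0.0014928057128082983
20 G [457.69 159.12 111.22] yaw 30.7 dTCP in tool cm [-2.17  0.04  0.04] ay 0.0014928057128082983
```

```bash
python3 -m pendant '[[[0,0.03,0.02],[0,0,0],1],[[0,0,0],[0,0,0],1]]'; python3 st.py|head -1;python3 -m pendant '[[[-0.2,0,0],[0,0,0],1],[[-0.2,0,0],[0,0,0],1],[[-0.1,0,0],[0,0,0],1]]'; python3 st.py|head -1
```

```text
time_s: 13.98
position: [0.469, 0.1389, 0.1681]
tcp_rot: [[0.511, -0.015, 0.859], [-0.859, 0.026, 0.512], [-0.03, -1.0, -0.0]]
force: [-0.2, 0.8, -0.9]
opening: 0.345
t 13.9833 S -14.7 lat(+=tool z side) -0.21 z 110.7 yaw err 0.08 pitch 0.03 Ftool [-0.77  0.94  0.23] Mtool [-0.06  0.04 -0.02] open 30.0
time_s: 14.23
position: [0.4663, 0.1433, 0.1682]
tcp_rot: [[0.511, -0.015, 0.859], [-0.859, 0.026, 0.512], [-0.03, -1.0, -0.0]]
force: [0.5, 0.2, -1.7]
opening: 0.342
t 14.2333 S -9.5 lat(+=tool z side) -0.27 z 110.9 yaw err 0.06 pitch 0.03 Ftool [0.12 1.68 0.57] Mtool [ 0.02 -0.09 -0.1 ] open 29.79
```

```bash
python3 -m pendant '[[[-0.2,0,0],[0,0,0],1],[[-0.2,0,0],[0,0,0],1],[[-0.2,0,0.02],[0,0,0],1],[[0,0,0],[0,0,0],1]]'; python3 st.py|head -1;python3 -m pendant '[[[-0.2,0,0],[0,0,0],1],[[-0.2,0,0],[0,0,0],1],[[-0.2,0,0],[0,0,0],1],[[0,0,0],[0,0,0],1]]'; python3 st.py|head -1
python3 -c "
from h import *
snap('wrist','w11',(230,60,405,345),2)"
```

```text
time_s: 14.57
position: [0.4632, 0.1487, 0.1684]
tcp_rot: [[0.512, -0.016, 0.859], [-0.859, 0.026, 0.512], [-0.03, -1.0, -0.0]]
force: [-0.4, 0.2, -1.0]
opening: 0.34
t 14.5667 S -3.2 lat(+=tool z side) -0.22 z 111.1 yaw err 0.09 pitch 0.03 Ftool [-0.36  1.02 -0.21] Mtool [-0.01 -0.08 -0.07] open 29.58
time_s: 14.9
position: [0.4601, 0.1539, 0.1686]
tcp_rot: [[0.512, -0.016, 0.859], [-0.859, 0.026, 0.512], [-0.03, -1.0, -0.0]]
force: [-0.8, -0.3, -1.1]
opening: 0.346
t 14.9 S 2.8 lat(+=tool z side) -0.23 z 111.3 yaw err 0.09 pitch 0.03 Ftool [-0.11  1.12 -0.79] Mtool [ 0.    0.01 -0.08] open 30.11
```

View pics/w11.png

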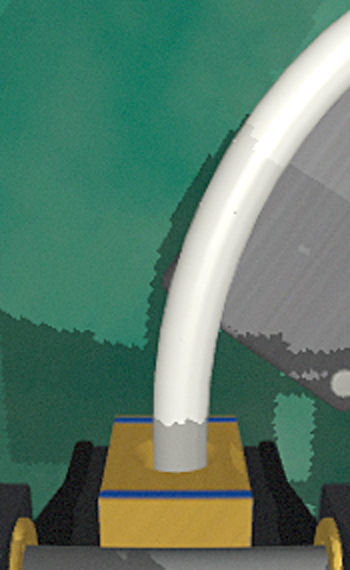

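```bash
python3 -m pendant '[[[-0.2,0,0],[0,0,0],1],[[-0.2,0,0],[0,0,0],1],[[-0.2,0,0],[0,0,0],1],[[-0.2,0,0.02],[0,0,0],1],[[0,0,0],[0,0,0],1]]'; python3 st.py|head -1;python3 -m pendant '[[[-0.2,0,0],[0,0,0],1],[[-0.2,0,0],[0,0,0],1],[[-0.1,0,0],[0,0,0],1],[[0,0,0],[0,0,0],1],[[0,0,0],[0,0,0],1]]'; python3 st.py
```

```text
time_s: 15.37
position: [0.4562, 0.1609, 0.1689]
tcp_rot: [[0.512, -0.016, 0.859], [-0.859, 0.026, 0.512], [-0.03, -1.0, -0.0]]
force: [-0.6, 0.0, -1.3]
opening: 0.339
t 15.3667 S 10.8 lat(+=tool z side) -0.02 z 111.5 yaw err 0.09 pitch 0.03 Ftool [-0.28  1.26 -0.5 ] Mtool [-0.01 -0.02 -0.05] open 29.53
time_s: 15.78
position: [0.454, 0.1649, 0.169]
tcp_rot: [[0.512, -0.015, 0.859], [-0.859, 0.026, 0.512], [-0.03, -1.0, 0.0]]
force: [0.7, 0.2, -2.1]
opening: 0.342
t 15.7833 S 15.4 lat(+=tool z side) 0.16 z 111.7 yaw err 0.08 pitch 0.03 Ftool [0.21 2.07 0.7 ] Mtool [-0.04 -0.01 -0.09] open 29.78
tool deltas to S+: 
0 G [452.8  167.36 111.57] yaw 30.7 dTCP in tool cm [-0.17  0.01 -0.02] ay 0.0014110525188752998
5 G [450.25 171.66 111.76] yaw 30.7 dTCP in tool cm [-0.67  0.01 -0.02] ay 0.0014110525188752998
10 G [447.7  175.96 111.95] yaw 29.96335989586147 dTCP in tool cm [-1.17  0.   -0.01] ay 0.014267847738326567
15 G [445.3  180.35 112.12] yaw 27.359006281630453 dTCP in tool cm [-1.67  0.   -0.  ] ay 0.059722393192872036
20 G [443.11 184.84 112.29] yaw 24.754652667399437 dTCP in tool cm [-2.18 -0.    0.04] ay 0.1051769386474175
```

```bash
python3 -m pendant '[[[-0.2,0,0],[0,0,0],1],[[-0.2,0,0],[0,0.005,0],1],[[-0.2,0,0],[0,0.009,0],1],[[-0.2,0,0],[0,0.013,0],1],[[-0.2,0,0],[0,0.016,0],1],[[0,0,0],[0,0,0],1]]'; python3 st.py|head -1;python3 -m pendant '[[[-0.2,0,0],[0,0.018,0],1],[[-0.2,0,0],[0,0.018,0],1],[[-0.2,0,0],[0,0.018,0],1],[[-0.2,0,0],[0,0.018,-0.003],1],[[0,0,0],[0,0,0],1]]'; python3 st.py
```

```text
time_s: 16.28
position: [0.4487, 0.1738, 0.1693]
tcp_rot: [[0.473, -0.015, 0.881], [-0.88, 0.026, 0.474], [-0.03, -1.0, -0.001]]
force: [0.4, 0.9, -0.8]
opening: 0.345
t 16.2833 S 25.8 lat(+=tool z side) 0.21 z 112.0 yaw err -1.51 pitch 0.03 Ftool [-0.59  0.79  0.84] Mtool [-0.01  0.09 -0.03] open 30.04
time_s: 16.7
position: [0.4453, 0.181, 0.1696]
tcp_rot: [[0.409, -0.014, 0.913], [-0.912, 0.023, 0.409], [-0.027, -1.0, -0.003]]
force: [0.9, 0.7, -1.1]
opening: 0.338
t 16.7 S 33.5 lat(+=tool z side) 0.64 z 112.2 yaw err -1.62 pitch 0.027 Ftool [-0.22  1.08  1.12] Mtool [ 0.08 -0.   -0.02] open 29.42
tool deltas to S+: 
0 G [443.93 183.1  112.23] yaw 25.755369644262164 dTCP in tool cm [-0.15 -0.   -0.08] ay -0.028315779728771917
5 G [441.86 187.65 112.38] yaw 23.151016030031148 dTCP in tool cm [-0.65 -0.   -0.09] ay 0.017138765725773553
10 G [440.   192.29 112.53] yaw 20.546662415800135 dTCP in tool cm [-1.15 -0.   -0.07] ay 0.06259331118031897
15 G [438.35 197.01 112.66] yaw 17.94230880156912 dTCP in tool cm [-1.66 -0.   -0.03] ay 0.10804785663486444
20 G [436.92 201.8  112.77] yaw 15.337955187338105 dTCP in tool cm [-2.15 -0.    0.03] ay 0.1535024020894099
```

```bash
python3 -m pendant '[[[-0.2,0,-0.02],[0,0.009,0],1],[[-0.2,0,-0.02],[0,0.012,0],1],[[-0.2,0,-0.02],[0,0.014,0],1],[[-0.2,0,0],[0,0.016,-0.002],1],[[-0.2,0,0],[0,0.018,-0.002],1],[[0,0,0],[0,0,0],1]]'; python3 st.py|head -1;python3 -m pendant '[[[-0.2,0,0],[0,0.018,0],1],[[-0.2,0,0],[0,0.018,-0.002],1],[[-0.2,0,0],[0,0.018,0],1],[[-0.2,0,0],[0,0.018,-0.003],1],[[0,0,0],[0,0,0],1]]'; python3 st.py
```

```text
time_s: 17.2
position: [0.4411, 0.19, 0.1699]
tcp_rot: [[0.345, -0.012, 0.939], [-0.938, 0.02, 0.345], [-0.023, -1.0, -0.004]]
force: [1.4, 1.2, -3.2]
opening: 0.345
t 17.2 S 43.3 lat(+=tool z side) 0.45 z 112.5 yaw err -0.49 pitch 0.023 Ftool [-0.56  3.23  1.73] Mtool [0.29 0.04 0.03] open 29.99
time_s: 17.62
position: [0.4386, 0.1976, 0.17]
tcp_rot: [[0.276, -0.01, 0.961], [-0.961, 0.015, 0.277], [-0.017, -1.0, -0.006]]
force: [2.5, 1.7, -3.3]
opening: 0.342
t 17.6167 S 51.0 lat(+=tool z side) 0.49 z 112.6 yaw err -0.61 pitch 0.017 Ftool [-0.85  3.31  2.87] Mtool [ 0.4  -0.03  0.04] open 29.72
tool deltas to S+: 
0 G [437.62 199.36 112.71] yaw 16.66046518727669 dTCP in tool cm [-0.1  -0.01 -0.08] ay -0.01067866042565313
5 G [436.29 204.18 112.82] yaw 14.056111573045678 dTCP in tool cm [-0.6  -0.01 -0.08] ay 0.034775885028892284
10 G [435.19 209.06 112.92] yaw 11.451757958814662 dTCP in tool cm [-1.1  -0.01 -0.06] ay 0.08023043048343775
15 G [434.31 213.98 113.  ] yaw 8.847404344583646 dTCP in tool cm [-1.6  -0.01 -0.01] ay 0.12568497593798322
20 G [433.65 218.94 113.07] yaw 6.243050730352631 dTCP in tool cm [-2.1  -0.01  0.06] ay 0.1711395213925287
```

```bash
python3 -m pendant '[[[0,0.06,0.06],[0,0,0],1],[[0,0,0],[0,0,0],1],[[0,0,0],[0,0,0],1]]'; python3 st.py|head -1
```

```text
time_s: 17.87
position: [0.4385, 0.1973, 0.1693]
tcp_rot: [[0.277, -0.012, 0.961], [-0.961, 0.015, 0.277], [-0.017, -1.0, -0.008]]
force: [0.3, 1.1, -2.2]
opening: 0.343
t 17.8667 S 50.8 lat(+=tool z side) 0.23 z 112.0 yaw err -0.66 pitch 0.017 Ftool [-0.89  2.18  0.61] Mtool [ 0.09 -0.01 -0.  ] open 29.86
```

```bash
python3 - <<'E'
from h import *
np.set_printoptions(precision=2,suppress=True)
c=snap('wrist','w12',(230,60,405,345),2);s=bot.read_state();R=s["tcp_rot"];print(R.T@s["force"])
E
```

```text
[0.45 1.9  0.54]
```

View pics/w12.png

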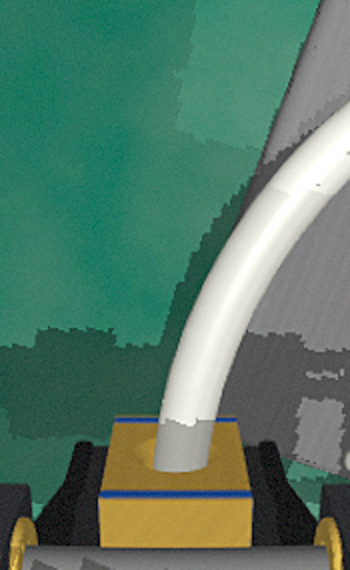

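```bash
python3 -m pendant '[[[-0.2,0,0],[0,0.014,-0.001],1],[[-0.2,0,0],[0,0.016,-0.001],1],[[-0.2,0,0],[0,0.017,-0.001],1],[[-0.2,0,0],[0,0.018,-0.001],1],[[0,0,0],[0,0,0],1]]'; python3 st.py|head -1;python3 -m pendant '[[[-0.2,0,0],[0,0.018,-0.001],1],[[-0.2,0,0],[0,0.018,-0.001],1],[[-0.2,0,0],[0,0.018,-0.001],1],[[0,0,0],[0,0,0],1]]'; python3 st.py
```

```text
time_s: 18.33
position: [0.4365, 0.2054, 0.1695]
tcp_rot: [[0.214, -0.011, 0.977], [-0.977, 0.011, 0.214], [-0.013, -1.0, -0.008]]
force: [0.2, -0.7, -1.2]
opening: 0.341
t 18.3333 S 58.8 lat(+=tool z side) 0.42 z 112.1 yaw err -0.21 pitch 0.013 Ftool [0.76 1.22 0.09] Mtool [ 0.01  0.03 -0.04] open 29.63
time_s: 18.67
position: [0.4356, 0.2113, 0.1696]
tcp_rot: [[0.161, -0.01, 0.987], [-0.987, 0.008, 0.161], [-0.009, -1.0, -0.008]]
force: [-0.2, -0.1, -1.1]
opening: 0.34
t 18.6667 S 64.6 lat(+=tool z side) 0.76 z 112.2 yaw err -0.29 pitch 0.009 Ftool [ 0.06  1.06 -0.2 ] Mtool [-0.06  0.02  0.  ] open 29.61
tool deltas to S+: 
0 G [434.52 212.68 112.98] yaw 9.536018558202594 dTCP in tool cm [-0.05 -0.08 -0.12] ay -0.005064328337753332
5 G [433.8  217.62 113.05] yaw 6.931664943971579 dTCP in tool cm [-0.55 -0.08 -0.12] ay 0.04039021711679214
10 G [433.31 222.6  113.11] yaw 4.327311329740564 dTCP in tool cm [-1.06 -0.08 -0.09] ay 0.08584476257133761
15 G [433.05 227.59 113.15] yaw 1.722957715509548 dTCP in tool cm [-1.56 -0.08 -0.04] ay 0.13129930802588308
20 G [433.01 232.59 113.18] yaw -0.8813958987214645 dTCP in tool cm [-2.05 -0.08  0.03] ay 0.1767538534804285
```

```bash
python3 -m pendant '[[[-0.2,0,-0.02],[0,0.017,-0.001],1],[[-0.2,0,-0.02],[0,0.018,-0.001],1],[[-0.2,0,-0.01],[0,0.018,-0.001],1],[[-0.2,0,0],[0,0.018,-0.001],1],[[0,0,0],[0,0,0],1]]'; python3 st.py|head -1;python3 -m pendant '[[[-0.2,0,0],[0,0.018,-0.001],1],[[-0.2,0,0],[0,0.018,-0.001],1],[[-0.2,0,0],[0,0.018,-0.001],1],[[-0.2,0,0],[0,0.018,-0.001],1],[[0,0,0],[0,0,0],1]]'; python3 st.py|head -1
```

```text
time_s: 19.08
position: [0.4341, 0.2192, 0.1696]
tcp_rot: [[0.09, -0.009, 0.996], [-0.996, 0.004, 0.09], [-0.005, -1.0, -0.009]]
force: [0.6, 0.1, -2.0]
opening: 0.343
t 19.0833 S 72.4 lat(+=tool z side) 0.41 z 112.2 yaw err -0.32 pitch 0.005 Ftool [-0.06  1.98  0.67] Mtool [-0.01  0.01 -0.11] open 29.87
time_s: 19.5
position: [0.4336, 0.2272, 0.1697]
tcp_rot: [[0.018, -0.009, 1.0], [-1.0, -0.0, 0.018], [-0.0, -1.0, -0.009]]
force: [-0.6, -0.2, -1.2]
opening: 0.339
t 19.5 S 80.2 lat(+=tool z side) 0.48 z 112.3 yaw err -0.38 pitch 0.0 Ftool [ 0.21  1.24 -0.59] Mtool [-0.05 -0.04 -0.02] open 29.49
```

```bash
python3 -m pendant '[[[-0.2,0,0],[0,0.017,-0.001],1],[[-0.2,0,0],[0,0.018,0],1],[[-0.2,0,0],[0,0.018,-0.001],1],[[-0.2,0,0],[0,0.018,0],1],[[-0.2,0,0],[0,0.018,-0.001],1],[[0,0,0],[0,0,0],1]]'; python3 st.py|head -1;python3 -m pendant '[[[-0.2,0,0],[0,0.018,-0.001],1],[[-0.2,0,0],[0,0.018,-0.001],1],[[-0.2,0,0],[0,0.018,-0.001],1],[[-0.2,0,0],[0,0.018,-0.001],1],[[0,0,0],[0,0,0],1]]'; python3 st.py|head -1
python3 -c "
from h import *
snap('wrist','w13',(200,60,420,345),2)"
```

```text
time_s: 20.0
position: [0.4339, 0.2371, 0.1697]
tcp_rot: [[-0.071, -0.009, 0.997], [-0.998, -0.003, -0.071], [0.004, -1.0, -0.008]]
force: [-0.6, -0.5, -0.9]
opening: 0.343
t 20.0 S 90.0 lat(+=tool z side) 0.61 z 112.3 yaw err -0.36 pitch -0.004 Ftool [ 0.52  0.92 -0.56] Mtool [-0.01 -0.   -0.14] open 29.81
time_s: 20.42
position: [0.4347, 0.2451, 0.1696]
tcp_rot: [[-0.142, -0.009, 0.99], [-0.99, -0.007, -0.142], [0.008, -1.0, -0.008]]
force: [0.4, -0.3, -1.4]
opening: 0.342
t 20.4167 S 97.8 lat(+=tool z side) 0.73 z 112.2 yaw err -0.42 pitch -0.008 Ftool [0.2  1.36 0.4 ] Mtool [-0.07 -0.03 -0.07] open 29.75
```

View pics/w13.png

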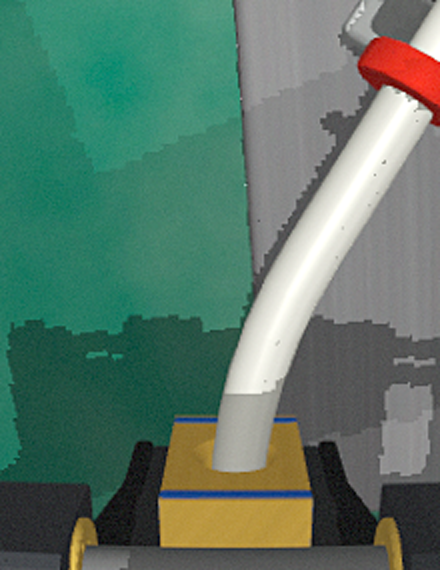

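```bash
python3 -m pendant '[[[-0.2,0,-0.02],[0,0.016,-0.001],1],[[-0.2,0,-0.01],[0,0.018,-0.001],1],[[-0.2,0,-0.01],[0,0.018,-0.001],1],[[-0.2,0,0],[0,0.018,-0.001],1],[[-0.2,0,0],[0,0.018,-0.001],1],[[0,0,0],[0,0,0],1]]'; python3 st.py|head -1;python3 -m pendant '[[[-0.2,0,0],[0,0.018,-0.001],1],[[-0.2,0,0],[0,0.018,-0.001],1],[[-0.2,0,-0.01],[0,0.018,-0.001],1],[[-0.2,0,0],[0,0.018,-0.001],1],[[0,0,0],[0,0,0],1]]'; python3 st.py
```

```text
time_s: 20.97
position: [0.4361, 0.255, 0.1695]
tcp_rot: [[-0.229, -0.01, 0.973], [-0.973, -0.012, -0.229], [0.014, -1.0, -0.007]]
force: [0.0, -0.0, -0.5]
opening: 0.345
t 20.9667 S 107.6 lat(+=tool z side) 0.43 z 112.1 yaw err -0.38 pitch -0.014 Ftool [0.04 0.47 0.04] Mtool [ 0.02  0.03 -0.06] open 29.99
time_s: 21.38
position: [0.438, 0.2628, 0.1694]
tcp_rot: [[-0.298, -0.011, 0.954], [-0.954, -0.016, -0.298], [0.018, -1.0, -0.006]]
force: [-0.2, 0.4, -1.2]
opening: 0.347
t 21.3833 S 115.4 lat(+=tool z side) 0.35 z 112.0 yaw err -0.46 pitch -0.018 Ftool [-0.38  1.23 -0.27] Mtool [ 0.06 -0.01 -0.02] open 30.22
tool deltas to S+: 
0 G [437.74 262.85 113.02] yaw -16.886775936621838 dTCP in tool cm [ 0.11 -0.1  -0.07] ay -0.007964911902817562
5 G [439.3  267.6  112.94] yaw -19.491129550852854 dTCP in tool cm [-0.39 -0.1  -0.07] ay 0.03748963355172796
10 G [441.08 272.28 112.85] yaw -22.095483165083866 dTCP in tool cm [-0.9  -0.1  -0.04] ay 0.08294417900627338
15 G [443.06 276.87 112.74] yaw -24.69983677931488 dTCP in tool cm [-1.4  -0.1   0.01] ay 0.1283987244608188
20 G [445.26 281.36 112.62] yaw -27.30419039354589 dTCP in tool cm [-1.89 -0.1   0.08] ay 0.1738532699153642
```

```bash
python3 -m pendant '[[[-0.2,0,0],[0,0.015,-0.001],1],[[-0.2,0,0],[0,0.018,-0.001],1],[[-0.2,0,0],[0,0.018,-0.001],1],[[-0.2,0,0],[0,0.018,-0.001],1],[[-0.2,0,0],[0,0.018,-0.001],1],[[0,0,0],[0,0,0],1]]'; python3 st.py|head -1;python3 -m pendant '[[[-0.2,0,0],[0,0.018,-0.001],1],[[-0.2,0,0],[0,0.018,-0.001],1],[[-0.2,0,0],[0,0.018,0],1],[[-0.2,0,0],[0,0.018,-0.001],1],[[0,0,0],[0,0,0],1]]'; python3 st.py|head -1
```

```text
time_s: 21.88
position: [0.4413, 0.2723, 0.1692]
tcp_rot: [[-0.38, -0.013, 0.925], [-0.925, -0.02, -0.38], [0.024, -1.0, -0.004]]
force: [0.5, -0.6, -1.3]
opening: 0.343
t 21.8833 S 125.1 lat(+=tool z side) 0.37 z 111.8 yaw err -0.38 pitch -0.024 Ftool [0.36 1.29 0.73] Mtool [ 0.04 -0.07 -0.05] open 29.84
time_s: 22.3
position: [0.4445, 0.2796, 0.169]
tcp_rot: [[-0.445, -0.014, 0.895], [-0.895, -0.023, -0.446], [0.027, -1.0, -0.002]]
force: [1.0, 0.0, -0.9]
opening: 0.346
t 22.3 S 132.9 lat(+=tool z side) 0.42 z 111.6 yaw err -0.44 pitch -0.027 Ftool [-0.49  0.87  0.89] Mtool [ 0.05  0.01 -0.08] open 30.12
```

```bash
python3 -m pendant '[[[-0.2,0,0],[0,0.015,-0.001],1],[[-0.2,0,0],[0,0.018,-0.001],1],[[-0.2,0,0],[0,0.018,-0.001],1],[[-0.2,0,0],[0,0.018,-0.001],1],[[-0.2,0,0],[0,0.018,-0.001],1],[[0,0,0],[0,0,0],1]]'; python3 st.py|head -1;python3 -m pendant '[[[-0.2,0,0],[0,0.017,-0.001],1],[[-0.2,0,0],[0,0.017,-0.001],1],[[-0.2,0,0],[0,0.016,0],1],[[-0.2,0,0],[0,0.015,0],1],[[0,0,0],[0,0,0],1]]'; python3 st.py|head -1
python3 -c "
from h import *
snap('wrist','w14',(200,60,420,345),2)"
```

```text
time_s: 22.8
position: [0.4494, 0.2884, 0.1687]
tcp_rot: [[-0.521, -0.016, 0.853], [-0.853, -0.027, -0.522], [0.032, -0.999, 0.0]]
force: [0.2, -0.2, -0.3]
opening: 0.34
t 22.8 S 142.7 lat(+=tool z side) 0.57 z 111.3 yaw err -0.33 pitch -0.032 Ftool [0.06 0.33 0.3 ] Mtool [ 0.03 -0.02 -0.08] open 29.54
time_s: 23.22
position: [0.4538, 0.295, 0.1684]
tcp_rot: [[-0.576, -0.017, 0.818], [-0.817, -0.029, -0.576], [0.034, -0.999, 0.003]]
force: [-0.4, 1.0, -1.6]
opening: 0.346
t 23.2167 S 150.6 lat(+=tool z side) 0.71 z 111.0 yaw err 0.06 pitch -0.034 Ftool [-0.66  1.55 -0.9 ] Mtool [-0.03  0.02 -0.12] open 30.14
```

View pics/w14.png

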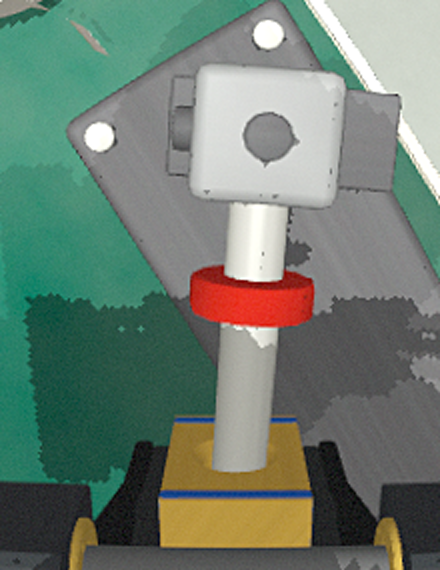

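```bash
python3 -m pendant '[[[-0.2,0,-0.02],[0,0.014,0],1],[[-0.2,0,-0.01],[0,0.012,0],1],[[-0.2,0,0],[0,0.01,0],1],[[-0.2,0,0],[0,0.009,0],1],[[-0.2,0,0],[0,0.007,0],1],[[0,0,0],[0,0,0],1]]'; python3 st.py|head -1;python3 -m pendant '[[[-0.2,0,0],[0,0.006,0],1],[[-0.2,0,0],[0,0.004,0],1],[[-0.2,0,0],[0,0.003,0],1],[[-0.2,0,0],[0,0,0],1],[[0,0,0],[0,0,0],1]]'; python3 st.py|head -1
python3 -c "
from h import *
snap('wrist','w15',(200,60,420,345),2)"
```

```text
time_s: 23.77
position: [0.4596, 0.3032, 0.1681]
tcp_rot: [[-0.617, -0.017, 0.787], [-0.786, -0.029, -0.617], [0.034, -0.999, 0.005]]
force: [0.7, 0.8, -0.9]
opening: 0.342
t 23.7667 S 160.6 lat(+=tool z side) 0.32 z 110.7 yaw err 1.19 pitch -0.034 Ftool [-1.08  0.82  0.02] Mtool [-0.03 -0.02 -0.14] open 29.77
time_s: 24.18
position: [0.4646, 0.3095, 0.1678]
tcp_rot: [[-0.627, -0.017, 0.779], [-0.779, -0.029, -0.627], [0.033, -0.999, 0.005]]
force: [0.6, -0.1, -0.5]
opening: 0.342
t 24.1833 S 168.6 lat(+=tool z side) 0.23 z 110.4 yaw err 0.47 pitch -0.033 Ftool [-0.34  0.51  0.51] Mtool [-0.   -0.04 -0.1 ] open 29.78
```

View pics/w15.png

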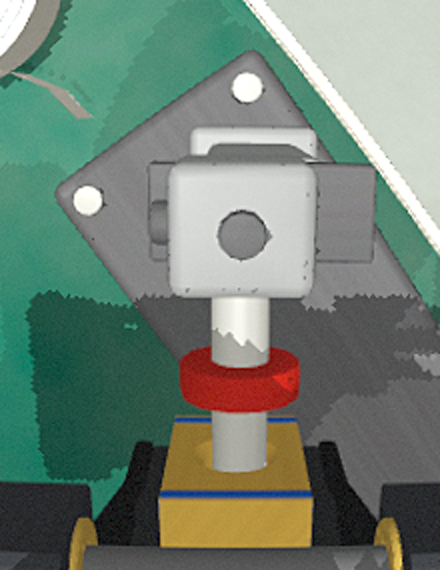

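```bash
python3 -m pendant '[[[-0.2,0,0],[0,0,0],1],[[-0.2,0,0],[0,0,0],1],[[-0.2,0,0],[0,0,0],1],[[-0.2,0,0],[0,0,0],1],[[0,0,0],[0,0,0],1]]'; python3 st.py|head -1;python3 -m pendant '[[[-0.1,0,0],[0,0,0],1],[[-0.1,0,0],[0,0,0],1],[[-0.1,0,0],[0,0,0],1],[[0,0,0],[0,0,0],1]]'; python3 st.py|head -1
python3 -c "
from h import *
snap('wrist','w16',(200,60,420,345),2)"
```

```text
time_s: 24.65
position: [0.4696, 0.3157, 0.1676]
tcp_rot: [[-0.627, -0.017, 0.779], [-0.779, -0.029, -0.627], [0.033, -0.999, 0.005]]
force: [-0.5, 0.6, -0.1]
opening: 0.346
t 24.65 S 176.6 lat(+=tool z side) 0.16 z 110.2 yaw err 0.46 pitch -0.033 Ftool [-0.16  0.12 -0.72] Mtool [-0.03  0.02 -0.07] open 30.14
time_s: 24.98
position: [0.4712, 0.3178, 0.1674]
tcp_rot: [[-0.627, -0.017, 0.779], [-0.778, -0.029, -0.627], [0.034, -0.999, 0.005]]
force: [0.9, 0.2, -0.4]
opening: 0.342
t 24.9833 S 179.2 lat(+=tool z side) 0.05 z 110.0 yaw err 0.46 pitch -0.034 Ftool [-0.69  0.42  0.58] Mtool [-0.02  0.01 -0.1 ] open 29.72
```

View pics/w16.png

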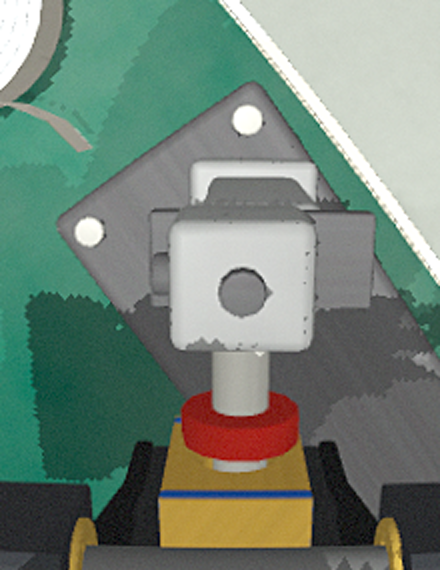

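```bash
python3 -m pendant '[[[-0.1,0,0],[0,0,0],1],[[-0.1,0,0],[0,0,0],1],[[0,0,0],[0,0,0],1]]'; python3 st.py|head -1;python3 -m pendant '[[[-0.05,0,0],[0,0,0],1],[[0,0,0],[0,0,0],1]]'; python3 st.py|head -1;python3 -m pendant '[[[-0.05,0,0],[0,0,0],1],[[0,0,0],[0,0,0],1]]'; python3 st.py|head -1
```

```text
time_s: 25.28
position: [0.4725, 0.3194, 0.1674]
tcp_rot: [[-0.627, -0.017, 0.779], [-0.778, -0.029, -0.627], [0.034, -0.999, 0.005]]
force: [0.6, 0.9, -1.2]
opening: 0.343
t 25.2833 S 181.3 lat(+=tool z side) 0.07 z 110.0 yaw err 0.46 pitch -0.034 Ftool [-1.11  1.17 -0.11] Mtool [ 0.01 -0.05 -0.14] open 29.87
time_s: 25.45
position: [0.4727, 0.3197, 0.1673]
tcp_rot: [[-0.627, -0.018, 0.779], [-0.778, -0.029, -0.627], [0.034, -0.999, 0.005]]
force: [0.2, -0.4, -1.9]
opening: 0.341
t 25.45 S 181.6 lat(+=tool z side) 0.03 z 109.9 yaw err 0.46 pitch -0.034 Ftool [0.07 1.87 0.39] Mtool [ 0.    0.06 -0.14] open 29.63
time_s: 25.62
position: [0.4729, 0.32, 0.1673]
tcp_rot: [[-0.627, -0.018, 0.779], [-0.778, -0.029, -0.627], [0.034, -0.999, 0.005]]
force: [0.1, -0.0, -1.1]
opening: 0.345
t 25.6167 S 182.1 lat(+=tool z side) 0.01 z 109.9 yaw err 0.46 pitch -0.034 Ftool [-0.07  1.08  0.05] Mtool [-0.02 -0.   -0.13] open 30.03
```

```bash
for i in 1; do python3 -m pendant '[[[-0.05,0,0],[0,0,0],1],[[0,0,0],[0,0,0],1]]' >/dev/null; python3 st.py|head -1;python3 -m pendant '[[[-0.05,0,0],[0,0,0],1],[[0,0,0],[0,0,0],1]]'>/dev/null; python3 st.py|head -1; done
python3 -c "
from h import *
snap('wrist','w17',(200,60,420,345),2)"
```

```text
t 25.7833 S 182.6 lat(+=tool z side) -0.01 z 109.9 yaw err 0.46 pitch -0.034 Ftool [-0.46  1.59  0.94] Mtool [-0.03 -0.04 -0.16] open 30.23
t 25.95 S 182.6 lat(+=tool z side) -0.05 z 109.8 yaw err 0.46 pitch -0.035 Ftool [0.95 0.51 1.  ] Mtool [-0.02 -0.01 -0.29] open 29.45
```

View pics/w17.png

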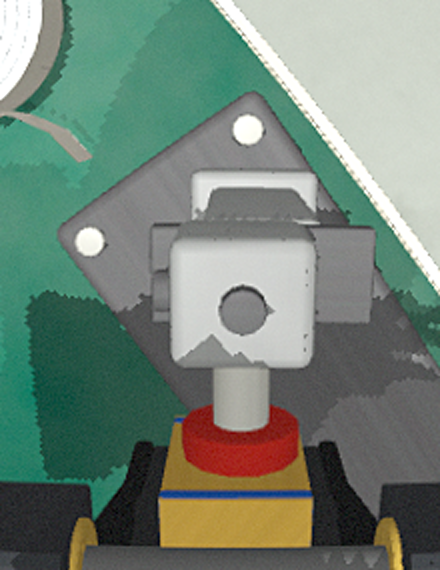

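```bash
python3 -m pendant '[[[-0.05,0,0],[0,0,0],1],[[0,0,0],[0,0,0],1]]'>/dev/null; python3 st.py|head -1;python3 -m pendant '[[[-0.03,0,0],[0,0,0],1],[[0,0,0],[0,0,0],1]]'>/dev/null; python3 st.py|head -1
```

```text
t 26.1667 S 182.6 lat(+=tool z side) -0.11 z 109.8 yaw err 0.47 pitch -0.036 Ftool [ 2.91 -0.29  1.13] Mtool [ 0.08  0.05 -0.55] open 29.81
t 26.3333 S 182.7 lat(+=tool z side) -0.13 z 109.7 yaw err 0.47 pitch -0.037 Ftool [ 5.29 -0.16  2.66] Mtool [ 0.18  0.09 -0.9 ] open 30.07
```

```bash
python3 -m pendant '[[[0.04,0,-0.02],[0,0,0],1],[[0,0,0],[0,0,0],1]]'>/dev/null; python3 st.py|head -1;python3 -m pendant '[[[0,0,0],[0,0,0],0.3],[[0,0,0],[0,0,0],0.3],[[0,0,0],[0,0,0],0.3],[[0,0,0],[0,0,0],0.3],[[0,0,0],[0,0,0],0.3],[[0,0,0],[0,0,0],0.3],[[0,0,0],[0,0,0],0.3],[[0,0,0],[0,0,0],0.3],[[0,0,0],[0,0,0],0.3]]'; python3 st.py|head -1
python3 -c "
from h import *
snap('wrist','w18',(200,60,420,345),2)"
```

```text
t 26.5 S 182.7 lat(+=tool z side) -0.14 z 109.7 yaw err 0.46 pitch -0.036 Ftool [ 4.21 -0.65  2.43] Mtool [ 0.27  0.07 -0.91] open 29.69
time_s: 27.25
position: [0.4736, 0.3213, 0.1672]
tcp_rot: [[-0.627, -0.018, 0.779], [-0.778, -0.029, -0.627], [0.034, -0.999, 0.005]]
force: [-0.6, 0.4, 0.6]
opening: 0.697
t 27.25 S 183.4 lat(+=tool z side) -0.26 z 109.8 yaw err 0.46 pitch -0.034 Ftool [ 0.14 -0.63 -0.72] Mtool [-0.04  0.03 -0.1 ] open 60.6
```

View pics/w18.png

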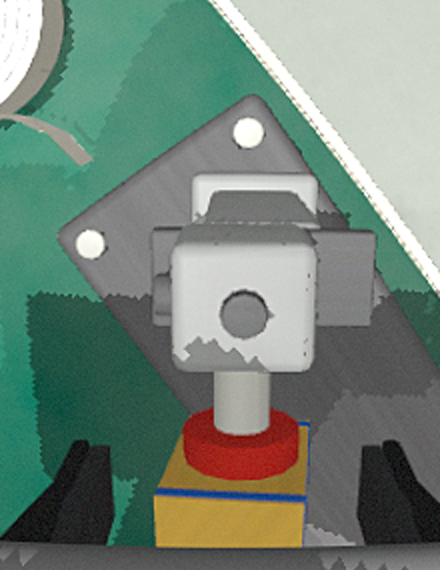

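```bash
python3 -m pendant '[[[0,-0.5,0],[0,0,0],0.3],[[0,-1,0],[0,0,0],0.3],[[0,-2,0],[0,0,0],0.3],[[0,-2.5,0],[0,0,0],0.3],[[0,-2.5,0],[0,0,0],0.3],[[0,-2,0],[0,0,0],0.3],[[2,0,0],[0,0,0],0.3],[[2.5,0,0],[0,0,0],0.3],[[2.5,0,0],[0,0,0],0.3],[[2,0,0],[0,0,0],0.3],[[0,0,0],[0,0,0],0.3],[[0,0,0],[0,0,0],0.3]]'
python3 -c "
from h import *
snap('wrist','w19',(150,60,470,300),2.4);snap('top','t2',(130,200,270,300),5.5);snap('scene','s2',(230,170,330,270),5)"
```

```text
time_s: 28.3
position: [0.419, 0.254, 0.2764]
tcp_rot: [[-0.628, -0.016, 0.778], [-0.778, -0.029, -0.628], [0.032, -0.999, 0.006]]
force: [-0.2, 0.5, -0.2]
opening: 0.7
```

View pics/w19.png

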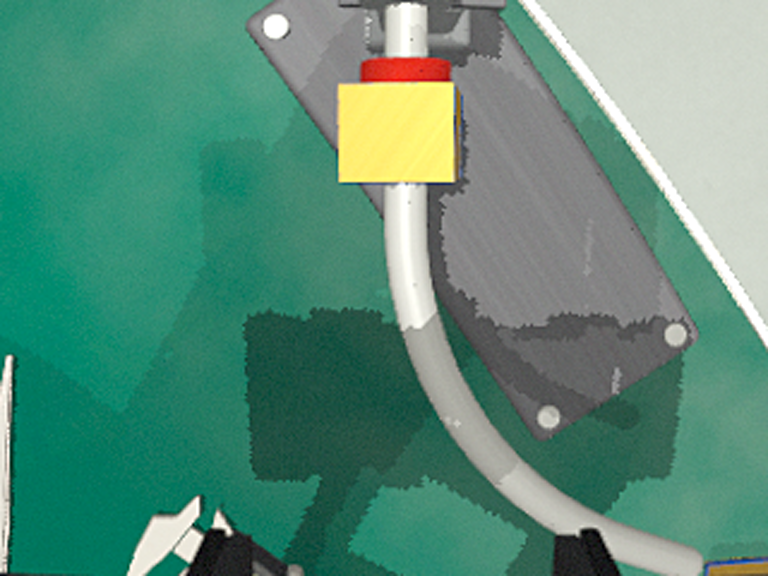

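View pics/t2.png

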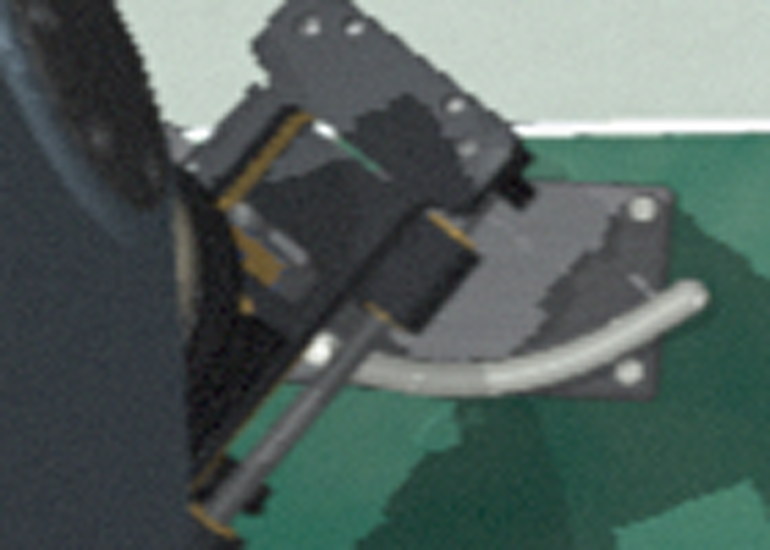

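View pics/s2.png

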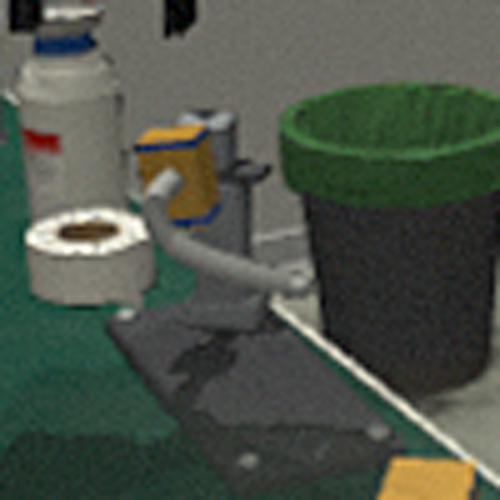

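```bash
python3 - <<'E'
from h import *
np.set_printoptions(precision=4,suppress=True)
c=load("w19")
P=lambda x,y,z:onz(c,150+x/2.4,60+y/2.4,z,True)
q=np.array([P(339,84,.1305),P(454,83,.1305),P(454,182,.1305),P(340,182,.1305)]);ct=q.mean(0)
d=(q[0]+q[1]-q[2]-q[3])[:2];L=np.linalg.norm(d)/2;d/=np.linalg.norm(d)
print("gauge",ct,"len",L,"yaw",np.degrees(np.arctan2(-d[0],d[1])))
e=np.array([.6334,.7738]);print("along rel. shoulder centre-17mm:",(ct[:2]-np.array([.4842,.3330]))@e+.017)
for yy in(58,60): s=P(405,yy,.123);print("far edge of shoulder top",s,(s-ct)[:2]@e)
E
python3 -c "
from h import *
snap('wrist','w20')
a=load('w19')['img'].astype(int);b=load('w20')['img'].astype(int);print(abs(a-b)[80:150,280:350].mean())"
```

```text
gauge [0.4713 0.3203 0.1305] len 0.02605880697058576 yaw -38.64578330902377
along rel. shoulder centre-17mm: -0.0010353176371069306
far edge of shoulder top [0.4857 0.3347 0.123 ] 0.020272587887327644
far edge of shoulder top [0.4853 0.3342 0.123 ] 0.01972462847931582
14.554557823129251
```

```bash
python3 -m pendant '[[[0,0,0],[0,0,0],0.3],[[0,0,0],[0,0,0],0.3],[[0,0,0],[0,0,0],0.3]]' | head -2; python3 -c "
from h import *
snap('wrist','w21')
def f(n):
    h=cv2.cvtColor(load(n)['img'],cv2.COLOR_RGB2HSV)[60:160,270:360];m=(h[...,0]>15)&(h[...,0]<35)&(h[...,1]>80);ys,xs=np.where(m);return xs.mean(),ys.mean(),m.sum(),load(n)['t']
for n in('w19','w20','w21'):print(f(n))
s=bot.read_state();print(s['time_s'],s['position'],abs(s['qvel']).max())"
```

```text
time_s: 28.75
position: [0.4193, 0.2546, 0.2751]
(np.float64(45.4351403678606), np.float64(54.682478218780254), np.int64(2066), array([-0.16758737,  0.39481952,  0.52517507]))
(np.float64(44.48771084337349), np.float64(57.4289156626506), np.int64(2075), array([-0.16866155,  0.39655231,  0.52491592]))
(np.float64(45.54697986577181), np.float64(55.41514860977948), np.int64(2086), array([-0.16786361,  0.39477808,  0.52485177]))
28.8 [0.4191838  0.25448209 0.27505843] 0.3017954492932989
```

```bash
python3 -c "
from h import *
bot.hand_in()
snap('wrist','w22',(150,60,470,300),2.4)"
```

```text
the job is handed in; nothing more can be done
the job is handed in; nothing more can be done
```

I threaded the smaller gauge onto the rod, ran it round the bend while turning it, seated it against the red shoulder, released it and handed the job in at about 29 s. No verdict was reported.

**Forces:** Only two places showed clear contact. Early in the bend the wrist read about 3 N sideways, which I relieved by shifting 0.6 mm. At the shoulder I felt a firm stop, with the reading rising to about 5–6 N in all. These are wrist readings taken between moves, so a brief peak between them would not show.

**Last checks:**
- **Seating:** the wrist picture after release shows the block up against the shoulder. The shoulder's far edge measures about 20 mm beyond the block's centre, against 21 mm if it touches, which fits contact given the roughly 1 mm picture error.
- **Direction:** the bore lies within about 1° of the rod's measured direction there.
- **At rest:** I checked this only loosely. The block's small shifts between pictures (up to 3 pixels) fit the arm settling.
- **Picture after hand-in:** it was refused, so there is no picture after that.

**What went wrong:** the first grasp lifted before the slow fingers had closed. The block stayed where it was and I gripped it on the second try. I never moved near the stamp, but I did not look at it again at the end.

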